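# Right a tipped spray can and return it to the can lane

## Robot

A 6-joint arm with a two-finger parallel gripper is mounted at the origin on the work surface. World frame = base frame: x ahead of the robot, y to its left, z up, the work surface at z = 0. Lengths are in m, angles in rad, forces in N, time in s.
With the tool pointing down it reaches from about 0.35 to 0.975 m from the base axis. Payload 4.9 kg.
Tool frame: the origin (TCP) lies at the very end of the fingers, on their centre line; the grasp point (between the pads) lies 19 mm behind it; x points along the fingers, y is the direction in which the jaws open and shut, and the axes are right-handed (so a half turn about x gives the same grasp; the last joint's range is limited). The gripper opens to 85 mm and grips with 20 to 120 N. Pads are 22 mm wide; open, the fingers measure 114 mm over their backs; the gripper's body (76 mm by 85 mm) begins 54 mm behind the grasp point. The pads swing forward as they close: fully open they stand 13 mm farther back than shut.
Start: joints at [-1.312, 0.053, 1.613, -0, 1.476, -0.119], TCP at [0.231, -0.581, 0.205] pointing down, gripper open.
Joint ranges: [-3.01, 3.01], [-1.01, 2.22], [0.06, 2.58], [-1.02, 4.17], [0.09, 2.62], [-3.14, 3.14]. Speed limits (rad/s): [2.57, 2.57, 3.14, 3.14, 3.14, 3.14].

## Interface

Orientations are given as a unit quaternion [w, x, y, z].
In Python, from plant import manip gives the robot as it stands.
- The arm moves only by the tool play_rows, never from a script. Its argument "plan" is a list of rows, each a list of 5 numbers: the shift along the tool's x, y, z in mm, then the turn about the tool's x in rad, then the closure, from -1 (fully open) to 1 (shut). A call has 1 to 8 rows; each row is the pose to reach, as a shift and turn from the pose commanded when the call began, along the tool's axes at that moment; what a row does not reach only later rows make up. A row lasts 1/8 s, in which the tool goes at most 62.5 mm and 10.7 degrees, less where a joint would pass 70% of its speed; a pose out of reach is approached as far as the arm can. A call with a gripper value outside its range is refused whole. The fingers move at their own pace and stop on an object; the grip force is fixed at half the most. Time passes only in rows, so rows that repeat a pose let the fingers close. It gives the time, the measured TCP pose, the force and the opening at its end, in the units of the state.
- manip.state(): the state, without advancing time (a new reading comes with each control period).
- manip.grab_frame(name): name is "side" or "top"; returns a dict with "img" (384x512x3 uint8, red, green, blue), "range_z" (384x512 float32, m along the optical axis (not along the pixel's ray), 0 where there is no reading), "fx", "fy", "cx", "cy" (pixels), "k1" (the pictures are not rectified: a ray, as slopes to the right and down, at radius r is drawn at 1 + k1 r^2 times it, then the intrinsics apply), "origin" and "rotation" of the camera in the world. Camera axes: x right, y up, looking along -z (the intrinsics and any distortion apply to the point x, -y, -z); pixel columns grow to the right and rows downward; lengths in m; the calibration is good to about 2 mm. A picture is of the moment at which its call begins.
- manip.job_done(): hands the job in, once; it reports no verdict.
The state is a dict: "time": time; "joint_pos": joint angles; "joint_vel": joint speeds; "joint_efforts": joint torques, N m; "tool_pos": TCP position; "tool_rot": TCP orientation; "contact_force": force on the tool from outside, world axes, zero at the start; "ft_torque": the same for the moment, N m; "gripper_width": opening from 0.0 (shut) to 1.0 (fully open).
Only numpy, scipy, OpenCV 4.12 (cv2) and the standard library are available. Lean on these libraries where they do the work, as an engineer would, in place of code of your own. Each camera call takes 0.05 s, during which the arm holds its last target. There are 200 camera calls.

## Task

A spray can has tipped over on the bench. Stand it up on the square rubber mat and let go of it there; then take it again from above and set it upright in the empty place of the can lane, centred on its disc between or beside its neighbours, which stay standing where they are. Then push the lane's little end gate shut until it seats on its catch.

Things in the scene. Friction and masses are not known exactly. Their poses are not given: they have to be found in the camera images.
- can: the tipped spray can: a 62 mm diameter, 140 mm tall bare metal can with a paper band, a 10 mm cone shoulder and a grey cap 48 mm in diameter over heights 150 to 186 mm; 186 mm tall in all, about 0.26 kg. Origin: centre of its base; its z axis runs along the can from base to cap. At the start it lies on its side on the bench (axis 31 mm up) and can roll
- can2: a standing neighbour in the lane, the same shape as the tipped can; origin at the centre of its base, z up its axis
- bottle: another standing neighbour in the lane: white plastic bottle, 60 mm diameter up to 125 mm, tapering to a 32 mm cap, 178 mm tall; origin at the centre of its base, z up its axis
- rack: the can lane: plywood trough along its own y, 92 mm wide (x), 270 mm long (y), fixed. Origin: centre of its underside. Floor top at z 6 mm; side rails 45 mm high, 80 mm apart inside; end stop at +y 86 mm high; the gate closes the -y end. Three places on its centre line, y = 88, 6 and -76 mm. A 50 mm high catch bracket stands outside the +x rail (x 56 to 70, y -155 to -100 mm)
- place: the thin dark disc (68 mm diameter) on the lane's floor at the empty place; origin at its centre, at the level of the lane's floor. The can's base belongs here
- mat: square black rubber mat, 110 x 110 x 4 mm, fixed flat on the bench; origin at the centre of its underside (its top is 4 mm higher)
- gate (a joint): hinge angle of the steel end gate: 0 shut on the stop, seated behind the sprung roller catch; grows as it swings outward, up to 1.5. The roller resists from about 0.13 down to about 0.06 and takes about 6 N at the free end to pass. The gate is 85 mm long, 6 mm thick, from 8 to 90 mm above the bench
- gate_hinge (a point): point on the gate's vertical hinge axis (near -x corner of the lane's -y end), 75 mm above the bench; its axes turn with the gate: x along the gate towards its free end, y through the gate towards the inside of the lane
- gate_handle (a point): centre of the outer end of the gate's black push block (14 mm wide, 18 mm high, standing 34 mm out from the gate's outer face), 65 mm from the hinge along the gate and 75 mm above the bench; its axes turn with the gate: push along its +y

How it is judged:
By the outcome, as a careful person would: the job done as asked, in the order asked, and still so for the second after the job is handed in, with the robot touching nothing.
It also fails if it takes over 69 s, if anything falls off the work surface, if the arm or the gripper's body presses on something with over 40 N, if the wrist force passes 120 N, or if a joint passes its speed limit or range.

## Working session

There is one attempt and no reset: what is moved stays moved. The work goes in short steps, Python scripts to look and compute and a tool call to move; the robot and the scene stay as the last step left them, time stands still between calls to the robot, and variables do not carry over. Pictures are saved under pics/ and viewed, about 8 in all and at most 12, crops included, and the job is handed in when it is done.

Besides the shell and the picture viewer there is one more tool, called as a command line: name --pt "numbers of a row" for each row, then --argument value for the rest. play_rows: Moves the arm, as the interface text tells. Its arguments: {"type":"object","properties":{"plan":{"type":"array"}},"required":["plan"]}

```bash
ls; mkdir -p pics; cat > h.py <<'E'
import numpy as np, cv2
from scipy.spatial.transform import Rotation as R
from plant import manip
def grab(n):
    f=manip.grab_frame(n); f["rotation"]=np.array(f["rotation"]); f["origin"]=np.array(f["origin"]); return f
def cloud(f):
    h,w=f["range_z"].shape
    K=np.array([[f["fx"],0,f["cx"]],[0,f["fy"],f["cy"]],[0,0,1.]])
    u,v=np.meshgrid(np.arange(w,dtype=float),np.arange(h,dtype=float))
    xd=(u-f["cx"])/f["fx"]; yd=(v-f["cy"])/f["fy"]
    x,y=xd.copy(),yd.copy()
    for _ in range(8):
        s=1+f["k1"]*(x*x+y*y); x,y=xd/s,yd/s
    z=f["range_z"]
    P=np.stack([x*z,-y*z,-z],-1)@f["rotation"].T+f["origin"]
    P[z<=0]=np.nan
    return P
def save(f,name): cv2.imwrite("pics/"+name,cv2.cvtColor(f["img"],cv2.COLOR_RGB2BGR))
def st():
    s=manip.state(); q=np.array(s["tool_rot"]); return s,np.array(s["tool_pos"]),R.from_quat(q[[1,2,3,0]]).as_matrix()
E
python3 - <<'E'
from h import *
for n in("side","top"):
    f=grab(n); save(f,n+"1.png"); P=cloud(f); np.save(n+"1.npy",P)
    print(n,f["origin"],f["rotation"].round(3).tolist(),f["fx"],f["k1"],f["img"].shape)
s,p,M=st(); print(s["time"],p,M.round(3).tolist(),s["gripper_width"],s["contact_force"])
E
```

```text
picsTraceback (most recent call last):
  File "<stdin>", line 3, in <module>
  File "h.py", line 15, in cloud
    P=np.stack([x*z,-y*z,-z],-1)@f["rotation"].T+f["origin"]
      ~~~~~~~~~~~~~~~~~~~~~~~~~~^~~~~~~~~~~~~~~~
ValueError: matmul: Input operand 1 has a mismatch in its core dimension 0, with gufunc signature (n?,k),(k,m?)->(n?,m?) (size 4 is different from 3)
```

Rotation is a quaternion; fix.

```bash
sed -i 's/f\["rotation"\]=np.array(f\["rotation"\])/q=np.array(f["rotation"]); f["rotation"]=R.from_quat(q[[1,2,3,0]]).as_matrix()/' h.py
python3 - <<'E'
from h import *
for n in("side","top"):
    f=grab(n); save(f,n+"1.png"); P=cloud(f); np.save(n+"1.npy",P)
    print(n,f["origin"],f["rotation"].round(3).tolist(),f["fx"],f["k1"],f["img"].shape)
s,p,M=st(); print(s["time"],p,M.round(3).tolist(),s["gripper_width"],s["contact_force"])
E
```

```text
side [0.34835164 0.58799937 0.75891296] [[-0.95, 0.248, -0.188], [-0.311, -0.73, 0.608], [0.013, 0.636, 0.771]] 393.7443956358185 -0.06047846714602973 (384, 512, 3)
top [0.43205389 0.0672135  0.83639338] [[-0.013, 0.992, -0.125], [-1.0, -0.012, 0.008], [0.006, 0.125, 0.992]] 395.28108352478495 -0.033410124424817285 (384, 512, 3)
0.15 [ 0.230405   -0.58040848  0.20412225] [[-0.0, 0.369, -0.929], [0.002, -0.929, -0.369], [-1.0, -0.002, -0.0]] 1.0034752927280073 [ 0.4023501  -0.73561077  0.4660339 ]
```

View pics/side1.png

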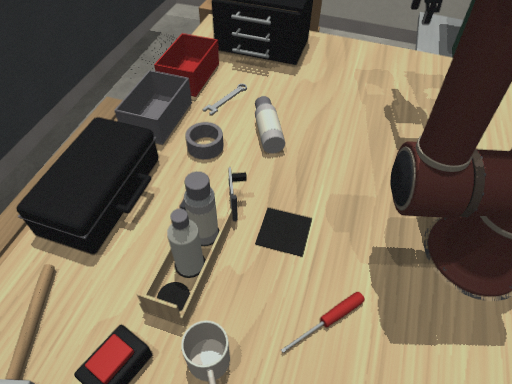

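View pics/top1.png

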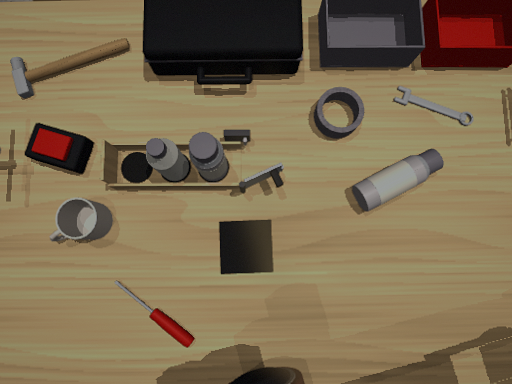

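Both views show the scene: the can lies at top px (400,178) with its cap at the upper right (432,160). The mat is at (246,246) and the lane at (175,165). The empty disc is at (137,167), by the end stop; the bottle is in the middle, can2 is next to the gate, and the gate stands open at (262,177).

```bash
cat > m.py <<'E'
from h import *
T=np.load("top1.npy");S=np.load("side1.npy")
def med(P,u,v,r=2): return np.nanmedian(P[v-r:v+r+1,u-r:u+r+1].reshape(-1,3),0).round(4)
print("mat corners/centre",[med(T,u,v,1).tolist() for u,v in((222,223),(269,223),(271,270),(222,271),(246,246))], med(S,285,232))
print("disc",med(T,137,167),"bench",med(T,320,250),"side disc",med(S,173,295))
print("can2 cap",med(T,203,143),med(S,197,183),"bottle cap",med(T,157,146),med(S,180,217))
for nm,P in(("T",T),("S",S)):
    Q=P.reshape(-1,3); c=med(T,400,178)[:2]
    q=Q[(Q[:,2]>.035)&(Q[:,2]<.075)&(np.hypot(*(Q[:,:2]-c).T)<.13)]
    lo=q.mean(0)[:2]; w,V=np.linalg.eigh(np.cov(q[:,:2].T)); a=V[:,1]; a=a if a[1]<0 else -a
    t=(q[:,:2]-lo)@a; s=(q[:,:2]-lo)@np.array([-a[1],a[0]])
    print(nm,"can",len(q),lo,a,"t",np.percentile(t,[.5,99.5]),"s",np.percentile(s,[.5,99.5]),"ztop",np.percentile(q[:,2],99))
    for k in np.arange(-.1,.11,.02):
        m=abs(t-k)<.01
        if m.sum()>5: print("  ",round(k,2),m.sum(),np.percentile(s[m],[2,98]).round(4),q[m,2].max().round(4), (lo+a*k).round(3))
# rails: z 40..50
b=(np.isfinite(T[...,2]))
Q=T[100:215,90:260].reshape(-1,3)
for z0,z1,nm in((.041,.056,"rails"),(.06,.1,"gate/stop")):
    q=Q[(Q[:,2]>z0)&(Q[:,2]<z1)]
    print(nm,len(q),q.min(0).round(3),q.max(0).round(3))
print("rail -x pts",[med(T,u,187,1).tolist() for u in(115,150,190,225)],"+x",[med(T,u,145,1).tolist() for u in(115,130,190,225)])
print("gate",[med(T,u,v,0).tolist() for u,v in((243,186),(252,181),(262,176),(272,171),(280,167),(277,178),(279,182))])
E
python3 m.py; python3 -c "
import cv2;i=cv2.imread('pics/top1.png')[115:215,90:300];cv2.imwrite('pics/c1.png',cv2.resize(i,None,fx=3.8,fy=3.8,interpolation=cv2.INTER_CUBIC))"
```

```text
mat corners/centre [[0.4789, 0.129, 0.0037], [0.4775, 0.0301, 0.0032], [0.38, 0.0275, 0.0033], [0.3792, 0.1292, 0.0036], [0.4302, 0.0789, 0.0037]] [0.4272 0.0823 0.0042]
disc [0.6004 0.3101 0.0063] bench [ 0.4197 -0.0764 -0.0005] side disc [0.6025 0.3072 0.0067]
can2 cap [0.6022 0.1465 0.1912] [0.5955 0.1541 0.1912] bottle cap [0.6003 0.2254 0.1836] [0.5957 0.2333 0.1842]
T can 2547 [ 0.5615826  -0.22938479] [ 0.45063952 -0.89270601] t [-0.08349611  0.10092495] s [-0.03061121  0.02999611] ztop 0.06358485132144306
   -0.08 278 [-0.0282  0.0281] 0.0637 [ 0.526 -0.158]
   -0.06 295 [-0.029  0.029] 0.0638 [ 0.535 -0.176]
   -0.04 296 [-0.0297  0.0292] 0.0648 [ 0.544 -0.194]
   -0.02 287 [-0.0292  0.0289] 0.0652 [ 0.553 -0.212]
   0.0 293 [-0.0297  0.0294] 0.0642 [ 0.562 -0.229]
   0.02 283 [-0.0296  0.0289] 0.0642 [ 0.571 -0.247]
   0.04 280 [-0.0296  0.0285] 0.0645 [ 0.58  -0.265]
   0.06 198 [-0.0279  0.0273] 0.0629 [ 0.589 -0.283]
   0.08 213 [-0.0223  0.0214] 0.0572 [ 0.598 -0.301]
   0.1 124 [-0.0215  0.0218] 0.0568 [ 0.607 -0.319]
S can 980 [ 0.56076044 -0.2173882 ] [ 0.46107747 -0
[... 426 characters left out ...]
297  0.026 ] 0.0638 [ 0.579 -0.253]
   0.06 93 [-0.0316  0.0244] 0.0632 [ 0.588 -0.271]
   0.08 33 [-0.0209  0.0175] 0.0596 [ 0.598 -0.288]
   0.1 72 [-0.0252  0.0181] 0.0576 [ 0.607 -0.306]
rails 1085 [0.497 0.051 0.041] [0.668 0.392 0.056]
gate/stop 785 [0.494 0.051 0.06 ] [0.64  0.382 0.1  ]
rail -x pts [[0.5542, 0.3471, 0.0311], [0.5537, 0.2751, 0.028], [0.5531, 0.1936, 0.0236], [0.5526, 0.1211, 0.0227]] +x [[0.6406, 0.3476, 0.0398], [0.6405, 0.3172, 0.0388], [0.599, 0.168, 0.1923], [0.6384, 0.1196, 0.037]]
gate [[0.5447, 0.0823, 0.0857], [0.5578, 0.0649, 0.0638], [0.5671, 0.045, 0.0666], [0.5737, 0.026, 0.0839], [0.583, 0.0097, 0.0756], [0.5594, 0.0168, 0.0865], [0.5519, 0.0129, 0.084]]
```

View pics/c1.png

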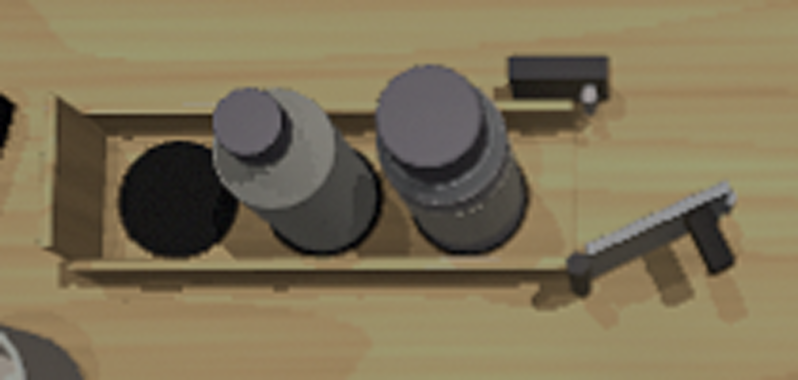

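```bash
cat > go.py <<'E'
import sys
from h import *
# go.py x y z yaw_deg : shift in tool axes (mm) and turn (rad); tool x is down, yaw = heading of tool y
s,p,M=st(); x,y,z,w=map(float,sys.argv[1:5])
d=(np.array([x,y,z])-p)@M*1000
yaw=np.degrees(np.arctan2(M[1,1],M[0,1])); t=(yaw-w+180)%360-180
print("t",round(s["time"],2),"pos",p.round(4),"yaw",yaw.round(2),"grip",round(s["gripper_width"],3),"F",np.round(s["contact_force"],1),"\nshift",d.round(1),"turn",np.radians(t).round(3),"j6",round(s["joint_pos"][5],2))
E
python3 go.py 0.599 -0.304 0.12 26.8
```

```text
t 0.15 pos [ 0.2304 -0.5804  0.2041] yaw -68.36 grip 1.003 F [ 0.4 -0.7  0.5] 
shift [  84.4 -120.8 -444.5] turn -1.661 j6 -0.12
```

play_rows --pt "84 -121 -444 -1.66 -1" --pt "84 -121 -444 -1.66 -1" --pt "84 -121 -444 -1.66 -1" --pt "84 -121 -444 -1.66 -1" --pt "84 -121 -444 -1.66 -1" --pt "84 -121 -444 -1.66 -1" --pt "84 -121 -444 -1.66 -1" --pt "84 -121 -444 -1.66 -1"

```text
time: 1.15
tool_pos: [0.6001, -0.3018, 0.1196]
tool_rot: [0.572, 0.415, 0.573, -0.415]
contact_force: [-0.9, 0.2, -0.0]
gripper_width: 1.0
```

```bash
python3 go.py 0.599 -0.304 0.012 26.8
```

```text
t 1.15 pos [ 0.6001 -0.3018  0.1196] yaw 18.11 grip 1.0 F [-0.9  0.2 -0. ] 
shift [107.6  -1.6   1.9] turn -0.152 j6 -0.89
```

play_rows --pt "20 -2 2 -0.152 -1" --pt "70 -2 2 -0.152 -1" --pt "100 -2 2 -0.152 -1" --pt "109 -2 2 -0.152 -1" --pt "109 -2 2 -0.152 -1" --pt "109 -2 2 -0.152 1" --pt "109 -2 2 -0.152 1" --pt "109 -2 2 -0.152 1"

```text
time: 2.15
tool_pos: [0.599, -0.3081, 0.0145]
tool_rot: [0.602, 0.373, 0.599, -0.373]
contact_force: [1.8, 0.9, 4.0]
gripper_width: 0.437
```

play_rows --pt "0 0 0 0 1" --pt "0 0 0 0 1" --pt "-20 0 0 0 1" --pt "-50 0 0 0 1" --pt "-50 0 0 0 1"

```text
time: 2.78
tool_pos: [0.5992, -0.3085, 0.0663]
tool_rot: [0.603, 0.373, 0.598, -0.373]
contact_force: [0.1, -0.5, -1.1]
gripper_width: -0.003
```

```bash
python3 - <<'E'
from h import *
f=grab("top"); save(f,"top2.png"); P=cloud(f)
g=grab("side"); save(g,"side2.png")
cv2.imwrite("pics/s2.png",np.hstack([cv2.imread("pics/top2.png")[80:300,300:512],cv2.resize(cv2.imread("pics/side2.png")[60:220,200:400],None,fx=1.375,fy=1.375)]))
E
python3 go.py 0.6 -0.3 0.1 26.8
```

```text
t 2.88 pos [ 0.5972 -0.3072  0.0624] yaw 26.3 grip -0.001 F [ 0.  -1.  -1.2] 
shift [-37.6   5.7  -5.2] turn -0.009 j6 -1.04
```

View pics/s2.png

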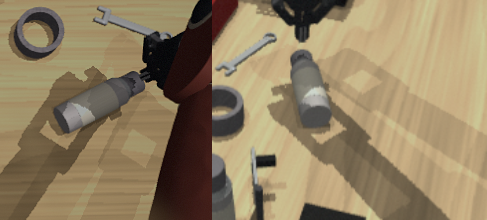

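The left half (top) shows the can lying clear of the shut gripper at crop px (100,105). The fingers slipped off its cap, so I'll remeasure the can.

```bash
cat > can.py <<'E'
from h import *
def lying(n):
    f=grab(n); P=cloud(f).reshape(-1,3)
    q=P[(P[:,2]>.035)&(P[:,2]<.07)&(P[:,0]>.42)&(P[:,0]<.70)&(P[:,1]<-.1)&(P[:,1]>-.45)]
    # keep main cluster about the fixed body
    for _ in range(6):
        c=q.mean(0)[:2]; w,V=np.linalg.eigh(np.cov(q[:,:2].T)); a=V[:,1]; a=a*(-np.sign(a[1])); n_=np.array([-a[1],a[0]])
        s=(q[:,:2]-c)@n_; t=(q[:,:2]-c)@a; q=q[(abs(s)<.036)&(abs(t)<.115)]
    t=(q[:,:2]-c)@a;s=(q[:,:2]-c)@n_
    print(n,c.round(4),a.round(4),"heading",np.degrees(np.arctan2(a[1],a[0])).round(1))
    for k in np.arange(np.floor(t.min()*100)/100,t.max(),.01):
        m=abs(t-k-.005)<.005
        if m.sum()>3:
            l,h=np.percentile(s[m],[2,98]); print("  t%.3f n%d w%.3f mid%.4f z%.4f"%(k+.005,m.sum(),h-l,(h+l)/2,q[m,2].max()),(c+a*(k+.005)+n_*(h+l)/2).round(4))
    b=t.min(); print("base end",(c+a*np.percentile(t,.5)).round(4),"cap end",(c+a*np.percentile(t,99.5)).round(4))
if __name__=="__main__": lying("top")
E
python3 can.py
```

```text
top [ 0.5632 -0.2391] [ 0.2793 -0.9602] heading -73.8
  t-0.095 n31 w0.014 mid0.0038 z0.0580 [ 0.5403 -0.1469]
  t-0.085 n50 w0.019 mid0.0029 z0.0600 [ 0.5423 -0.1567]
  t-0.075 n60 w0.024 mid0.0023 z0.0619 [ 0.5445 -0.1665]
  t-0.065 n72 w0.028 mid0.0016 z0.0628 [ 0.5466 -0.1763]
  t-0.055 n86 w0.033 mid0.0007 z0.0648 [ 0.5485 -0.1861]
  t-0.045 n98 w0.038 mid0.0005 z0.0647 [ 0.5511 -0.1958]
  t-0.035 n104 w0.042 mid-0.0003 z0.0641 [ 0.5531 -0.2056]
  t-0.025 n121 w0.048 mid-0.0012 z0.0647 [ 0.5551 -0.2155]
  t-0.015 n135 w0.052 mid-0.0019 z0.0647 [ 0.5572 -0.2253]
  t-0.005 n141 w0.057 mid-0.0030 z0.0647 [ 0.559  -0.2352]
  t0.005 n148 w0.059 mid-0.0024 z0.0638 [ 0.5623 -0.2446]
  t0.015 n145 w0.060 mid-0.0005 z0.0655 [ 0.5669 -0.2537]
  t0.025 n138 w0.058 mid0.0006 z0.0633 [ 0.5708 -0.263 ]
  t0.035 n135 w0.056 mid0.0010 z0.0643 [ 0.574  -0.2725]
  t0.045 n113 w0.049 mid-0.0006 z0.0638 [ 0.5752 -0.2825]
  t0.055 n67 w0.043 mid0.0001 z0.0604 [ 0.5787 -0.2919]
  t0.065 n75 w0.033 mid0.0025 z0.0567 [ 0.5838 -0.3009]
  t0.075 n65 w0.027 mid0.0021 z0.0570 [ 0.5862 -0.3106]
  t0.085 n48 w0.023 mid0.0009 z0.0568 [ 0.5879 -0.3205]
  t0.095 n12 w0.011 mid-0.0035 z0.0531 [ 0.5864 -0.3313]
base end [ 0.5369 -0.1488] cap end [ 0.5885 -0.3261]
```

```bash
cat > can.py <<'E'
from h import *
from scipy.optimize import least_squares
def lying(n,c0=(.555,-.216),h0=-63.,zmin=.03):
    P=cloud(grab(n)).reshape(-1,3); P=P[(P[:,2]>zmin)&(P[:,2]<.07)]
    c=np.array(c0); h=np.radians(h0)
    for tol in(.02,.008,.004):
        a=lambda h:np.array([np.cos(h),np.sin(h)]); n_=lambda h:np.array([-np.sin(h),np.cos(h)])
        d=P[:,:2]-c; t=d@a(h); s=d@n_(h); r=np.hypot(s,P[:,2]-.032)-.031
        q=P[(abs(r)<tol)&(abs(t)<.06)]
        f=lambda x:np.hypot((q[:,:2]-c)@n_(x[1])-x[0],q[:,2]-.032)-.031
        x=least_squares(f,[0,h],loss="soft_l1",f_scale=.002).x; h=x[1]; c=c+n_(h)*x[0]
    d=P[:,:2]-c; t=d@a(h); s=d@n_(h)
    m=(np.hypot(s,P[:,2]-.032)<.035)&(abs(t)<.14); b=np.percentile(t[m],.3)
    k=t[m][(t[m]>b+.165)]
    base=c+a(h)*b
    print(n,len(q),"res",np.abs(f(x)).mean().round(4),"heading",np.degrees(h).round(1),"base",base.round(4),"cap168",(base+a(h)*.168).round(4),"len",(np.percentile(t[m],99.7)-b).round(3))
if __name__=="__main__": lying("top"); lying("side")
E
python3 can.py
```

```text
top 1743 res 0.0011 heading -63.9 base [ 0.5196 -0.1572] cap168 [ 0.5935 -0.3081] len 0.184
side 651 res 0.0013 heading -63.6 base [ 0.5198 -0.157 ] cap168 [ 0.5944 -0.3076] len 0.187
```

```bash
python3 go.py 0.5935 -0.307 0.003 26.2
```

```text
t 3.02 pos [ 0.5962 -0.3066  0.0604] yaw 26.3 grip -0.003 F [-0.1  0.1  0.3] 
shift [57.4 -2.6 -0.7] turn 0.002 j6 -1.04
```

play_rows --pt "-20 -3 -1 0 -1" --pt "-20 -3 -1 0 -1" --pt "-20 -3 -1 0 -1" --pt "-20 -3 -1 0 -1" --pt "10 -3 -1 0 -1" --pt "40 -3 -1 0 -1" --pt "57 -3 -1 0 -1" --pt "57 -3 -1 0 -1"

```text
time: 4.03
tool_pos: [0.5929, -0.3068, 0.0031]
tool_rot: [0.599, 0.373, 0.602, -0.373]
contact_force: [0.5, 0.0, -0.5]
gripper_width: 0.995
```

play_rows --pt "0 0 0 0 -1" --pt "0 0 0 0 0"

```text
time: 4.28
tool_pos: [0.5953, -0.3083, 0.0069]
tool_rot: [0.602, 0.373, 0.6, -0.373]
contact_force: [-0.3, -0.4, -0.5]
gripper_width: 0.814
```

play_rows --pt "0 0 0 0 1" --pt "0 0 0 0 1" --pt "0 0 0 0 1" --pt "0 0 0 0 1"

```text
time: 4.78
tool_pos: [0.5949, -0.3083, 0.0066]
tool_rot: [0.601, 0.373, 0.6, -0.373]
contact_force: [-0.4, -0.0, 4.8]
gripper_width: 0.507
```

play_rows --pt "0 0 0 0 1" --pt "0 0 0 0 1"

```text
time: 5.03
tool_pos: [0.5949, -0.3083, 0.0066]
tool_rot: [0.601, 0.373, 0.6, -0.373]
contact_force: [-0.9, -0.3, 6.2]
gripper_width: 0.514
```

```bash
python3 go.py 0.5935 -0.307 0.003 26.2; python3 -c "
from h import *
print(manip.state()['joint_efforts'])
for i in range(3): manip.grab_frame('top'); s=manip.state(); print(s['tool_pos'],s['gripper_width'],s['contact_force'])"
```

```text
t 5.03 pos [ 0.5949 -0.3083  0.0066] yaw 26.3 grip 0.514 F [-0.9 -0.3  6.2] 
shift [ 3.6 -0.7 -1.8] turn 0.002 j6 -1.05
[ 4.28812942e-01 -4.35065925e+01 -2.99126941e+01  2.20245291e-01
 -2.43322123e-01  3.65173083e-02]
[ 0.5949265  -0.30832964  0.0066325 ] 0.5142243317699917 [-0.04261658 -0.29525577  4.78184463]
[ 0.59493459 -0.30832816  0.00662227] 0.5127707887722426 [-0.5503712  -1.54800583  4.95467505]
[ 0.59490322 -0.30830294  0.00657622] 0.5076216249979579 [-0.59772789  0.30241938  5.02451845]
```

Stable grip; lift gently.

play_rows --pt "-8 0 0 0 1" --pt "-20 0 0 0 1" --pt "-35 0 0 0 1" --pt "-55 0 0 0 1" --pt "-80 0 0 0 1" --pt "-110 0 0 0 1" --pt "-140 0 0 0 1" --pt "-140 0 0 0 1"

```text
time: 6.18
tool_pos: [0.5964, -0.309, 0.1503]
tool_rot: [0.604, 0.373, 0.598, -0.373]
contact_force: [0.4, 0.4, -3.9]
gripper_width: 0.508
```

```bash
python3 - <<'E'
from h import *
g=grab("side"); save(g,"side3.png")
i=cv2.imread("pics/side3.png")[0:240,180:420]; cv2.imwrite("pics/s3.png",cv2.resize(i,None,fx=2,fy=2))
E
python3 go.py 0.43 0.08 0.25 26.8
```

```text
t 6.22 pos [ 0.5951 -0.3082  0.1474] yaw 26.3 grip 0.512 F [-0.3  0.3 -3. ] 
shift [-104.    24.2 -420.8] turn -0.009 j6 -1.05
```

View pics/s3.png

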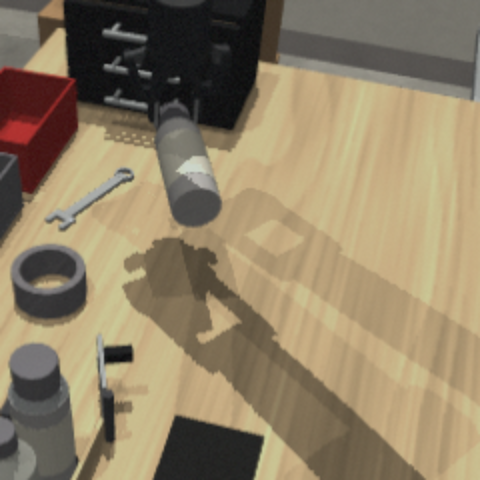

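The can is lifted by its cap; its base disc shows at crop px (197,205), so it's still strongly tilted. Measuring the tilt.

```bash
cat > tilt.py <<'E'
from h import *
from scipy.optimize import least_squares
def tilt(n,el0):
    """fit the held can's axis through points of its 62 mm body; grip point near TCP - 19 mm"""
    P=cloud(grab(n)).reshape(-1,3); s,p,M=st(); G=p-M[:,0]*.022
    b=M[:,2]*(-1)   # horizontal direction perpendicular to jaws, from cap towards base chosen below
    best=None
    for sg in(1,-1):
      for e0 in el0:
        e0=np.radians(e0); ax=lambda e,h:np.cos(e)*(np.cos(h)*sg*b+np.sin(h)*M[:,1])-np.sin(e)*np.array([0,0,1.])
        x=np.array([e0,0,0,0])
        for tol in(.03,.012,.006):
            def res(x,Q):
                u=ax(x[0],x[1]); o=G+M[:,1]*x[2]+np.cross(u,M[:,1])*x[3]; d=Q-o; t=d@u
                return np.linalg.norm(d-np.outer(t,u),axis=1)-.031,t
            r,t=res(x,P); q=P[(abs(r)<tol)&(t>.032)&(t<.165)]
            if len(q)<100: break
            x=least_squares(lambda x:np.r_[res(x,q)[0]/.002,x[1]/.2,x[2]/.005,x[3]/.01],x,loss="soft_l1").x
        r,t=res(x,P); m=(abs(r)<.004)&(t>.032)&(t<.19)
        if best is None or m.sum()>best[0]: best=(m.sum(),sg,np.degrees(x[:2]).round(1),x[2:].round(4),ax(x[0],x[1]).round(3),np.percentile(t[m],99.5).round(3),P[m][:,2].min().round(3))
    print(n,"pts %d sg %d elev/side %s off %s axis(cap->base) %s tmax %.3f zmin %.3f"%best)
if __name__=="__main__": tilt("side",(0,25,50,75,90)); tilt("top",(0,25,50,75,90))
E
python3 tilt.py
```

```text
side pts 937 sg 1 elev/side [ 3.6 -0.3] off [ 0.0013 -0.0053] axis(cap->base) [-0.447  0.893 -0.063] tmax 0.166 zmin 0.131
top pts 2894 sg 1 elev/side [ 3.  -0.4] off [ 0.0006 -0.0035] axis(cap->base) [-0.448  0.892 -0.051] tmax 0.166 zmin 0.130
```

```bash
python3 go.py 0.518 -0.099 0.06 26.3
```

```text
t 6.33 pos [ 0.5934 -0.3071  0.1437] yaw 26.3 grip 0.515 F [-0.2 -0.4 -4.2] 
shift [  84.1   24.7 -219.8] turn -0.0 j6 -1.05
```

play_rows --pt "0 4 -35 0 1" --pt "0 10 -85 0 1" --pt "0 16 -140 0 1" --pt "20 21 -190 0 1" --pt "50 25 -220 0 1" --pt "84 25 -220 0 1" --pt "84 25 -220 0 1" --pt "84 25 -220 0 1"

```text
time: 7.32
tool_pos: [0.5193, -0.0996, 0.0615]
tool_rot: [0.601, 0.373, 0.601, -0.373]
contact_force: [0.0, -0.8, -2.4]
gripper_width: 0.512
```

```bash
python3 tilt.py; python3 go.py 0.518 -0.099 0.022 26.3
```

```text
side pts 1283 sg 1 elev/side [ 2.7 -0.2] off [ 0.0002 -0.0006] axis(cap->base) [-0.446  0.894 -0.048] tmax 0.167 zmin 0.049
top pts 2273 sg 1 elev/side [ 2.8 -0.1] off [-0.0012 -0.0016] axis(cap->base) [-0.444  0.895 -0.05 ] tmax 0.166 zmin 0.076
t 7.42 pos [ 0.5204 -0.1001  0.0628] yaw 26.27 grip 0.507 F [ 0.1  0.3 -3.1] 
shift [40.8 -1.7 -2.1] turn -0.001 j6 -0.79
```

play_rows --pt "15 0 0 0 1" --pt "30 0 0 0 1" --pt "36 0 0 0 1" --pt "36 0 0 0 1" --pt "36 0 0 0 0.2" --pt "36 0 0 0 0.2" --pt "36 0 0 0 0.05" --pt "36 0 0 0 0.05"

```text
time: 8.43
tool_pos: [0.5192, -0.0993, 0.0253]
tool_rot: [0.601, 0.373, 0.601, -0.373]
contact_force: [-0.2, -0.7, -3.6]
gripper_width: 0.507
```

```bash
python3 tilt.py; python3 go.py 0.518 -0.099 0.022 26.3
```

```text
side pts 1261 sg 1 elev/side [ 3.1 -0.2] off [ 0.0006 -0.0016] axis(cap->base) [-0.445  0.894 -0.054] tmax 0.186 zmin 0.004
top pts 2050 sg 1 elev/side [2.9 0. ] off [-0.0012 -0.0019] axis(cap->base) [-0.442  0.896 -0.051] tmax 0.166 zmin 0.005
t 8.53 pos [ 0.5191 -0.0993  0.0252] yaw 26.3 grip 0.516 F [-0.4  0.2 -2.7] 
shift [ 3.2 -0.9 -0.8] turn 0.0 j6 -0.79
```

play_rows --pt "0 0 0 0 0.0" --pt "0 0 0 0 0.0" --pt "0 0 0 0 -0.02" --pt "0 0 0 0 -0.02"

```text
time: 9.02
tool_pos: [0.5191, -0.0993, 0.0251]
tool_rot: [0.601, 0.373, 0.601, -0.373]
contact_force: [0.1, 1.0, -3.4]
gripper_width: 0.508
```

```bash
python3 tilt.py; python3 go.py 0.518 -0.099 0.022 26.3
```

```text
side pts 1281 sg 1 elev/side [ 3.1 -0.2] off [ 0.0006 -0.0016] axis(cap->base) [-0.445  0.894 -0.055] tmax 0.184 zmin 0.004
top pts 2053 sg 1 elev/side [ 2.9 -0.1] off [-0.001  -0.0019] axis(cap->base) [-0.444  0.895 -0.05 ] tmax 0.177 zmin 0.005
t 9.12 pos [ 0.5191 -0.0993  0.0251] yaw 26.3 grip 0.518 F [-0.   0.1 -3.1] 
shift [ 3.1 -0.8 -0.7] turn 0.0 j6 -0.79
```

play_rows --pt "0 0 0 0 -0.05" --pt "0 0 0 0 -0.05"

```text
time: 9.38
tool_pos: [0.5192, -0.0992, 0.0252]
tool_rot: [0.601, 0.373, 0.601, -0.373]
contact_force: [-1.0, 0.1, -2.6]
gripper_width: 0.525
```

play_rows --pt "0 0 0 0 -0.08" --pt "0 0 0 0 -0.08"

```text
time: 9.62
tool_pos: [0.5191, -0.0992, 0.0252]
tool_rot: [0.601, 0.373, 0.601, -0.373]
contact_force: [-0.3, 0.2, -1.9]
gripper_width: 0.539
```

```bash
python3 tilt.py; python3 go.py 0.518 -0.099 0.022 26.3
```

```text
side pts 1418 sg 1 elev/side [ 5.3 -0.3] off [ 0.0005 -0.0015] axis(cap->base) [-0.446  0.89  -0.092] tmax 0.189 zmin 0.001
top pts 2195 sg 1 elev/side [ 5.1 -0.2] off [-0.0012 -0.0018] axis(cap->base) [-0.444  0.892 -0.089] tmax 0.188 zmin 0.000
t 9.72 pos [ 0.5191 -0.0992  0.0252] yaw 26.3 grip 0.54 F [-0.1  0.6 -1.9] 
shift [ 3.2 -0.9 -0.7] turn -0.0 j6 -0.79
```

The grip is now light enough that the base has swung down onto the mat (5°). I'll raise the cap along an arc about the base edge.

play_rows --pt "-7 0 -2 0 -0.08" --pt "-15 0 -5 0 -0.08" --pt "-23 0 -8 0 -0.08" --pt "-32 0 -12 0 -0.08" --pt "-41 0 -17 0 -0.08" --pt "-50 0 -23 0 -0.08" --pt "-59 0 -30 0 -0.08" --pt "-59 0 -30 0 -0.08"

```text
time: 10.72
tool_pos: [0.5063, -0.0721, 0.0852]
tool_rot: [0.601, 0.373, 0.6, -0.373]
contact_force: [1.0, -1.0, -0.5]
gripper_width: 0.54
```

```bash
python3 tilt.py; python3 go.py 0.518 -0.099 0.022 26.3
```

```text
side pts 1259 sg 1 elev/side [-0.5 -0.1] off [-0.      0.0744] axis(cap->base) [-0.445  0.895  0.008] tmax 0.189 zmin 0.000
top pts 1936 sg 1 elev/side [-0.1 -0.3] off [-0.001   0.0728] axis(cap->base) [-0.447  0.894  0.002] tmax 0.188 zmin 0.000
t 10.82 pos [ 0.5057 -0.0723  0.0841] yaw 26.31 grip 0.545 F [ 0.4  0.6 -0.1] 
shift [62.1 -0.8 29.3] turn 0.0 j6 -0.75
```

The cap slipped out of the light grip on the rise and the can lies flat again. I'll measure it, regrip, and ratchet instead: lift tight, then loosen briefly so it swings down.

```bash
python3 - <<'E'
from can import *
for n in("top","side"): lying(n,(.481,-.025),-63.4)
E
python3 go.py 0.518 -0.099 0.009 26.3
```

```text
top 1309 res 0.0013 heading -63.5 base [0.4463 0.0445] cap168 [ 0.5213 -0.1058] len 0.126
side 932 res 0.0011 heading -63.8 base [0.4475 0.0463] cap168 [ 0.5216 -0.1045] len 0.185
t 10.93 pos [ 0.5055 -0.0724  0.0837] yaw 26.3 grip 0.54 F [-1.9 -0.2  0.3] 
shift [74.6 -0.6 29.4] turn -0.0 j6 -0.75
```

play_rows --pt "0 0 20 0 -1" --pt "0 0 36 0 -1" --pt "0 0 36 0 -1" --pt "30 0 36 0 -1" --pt "60 0 36 0 -1" --pt "77 0 36 0 -1" --pt "77 0 36 0 -1" --pt "77 0 36 0 0"

```text
time: 11.92
tool_pos: [0.5227, -0.105, 0.0083]
tool_rot: [0.601, 0.373, 0.6, -0.373]
contact_force: [-0.5, -0.7, 0.8]
gripper_width: 0.817
```

play_rows --pt "0 0 0 0 1" --pt "0 0 0 0 1" --pt "0 0 0 0 1" --pt "0 0 0 0 1" --pt "-10 0 0 0 1" --pt "-25 0 0 0 1" --pt "-38 0 0 0 1" --pt "-38 0 0 0 1"

```text
time: 12.92
tool_pos: [0.523, -0.1051, 0.047]
tool_rot: [0.602, 0.373, 0.599, -0.373]
contact_force: [0.0, -0.8, -3.2]
gripper_width: 0.489
```

play_rows --pt "0 0 0 0 -0.065" --pt "0 0 0 0 -0.065" --pt "0 0 0 0 -0.065" --pt "0 0 0 0 1"

```text
time: 13.42
tool_pos: [0.5217, -0.1046, 0.045]
tool_rot: [0.601, 0.373, 0.601, -0.373]
contact_force: [-0.3, 0.4, 0.6]
gripper_width: 0.334
```

```bash
python3 tilt.py; python3 go.py 0.518 -0.099 0.022 26.3
```

```text
side pts 1271 sg 1 elev/side [-1.4  0.1] off [0.0002 0.0371] axis(cap->base) [-0.441  0.897  0.025] tmax 0.189 zmin 0.001
top pts 2155 sg 1 elev/side [-1.6  0.1] off [-0.0012  0.0369] axis(cap->base) [-0.442  0.897  0.029] tmax 0.188 zmin 0.001
t 13.53 pos [ 0.5217 -0.1047  0.045 ] yaw 26.3 grip 0.158 F [ 0.8 -0.8 -0.6] 
shift [23.  -0.8 -6.7] turn -0.0 j6 -0.8
```

```bash
python3 - <<'E'
from can import *
for n in("top","side"): lying(n,(.481,-.025),-63.4)
E
python3 go.py 0.5215 -0.105 0.002 26.3
```

```text
top 1756 res 0.0012 heading -63.9 base [0.4483 0.0421] cap168 [ 0.5221 -0.1088] len 0.16
side 933 res 0.0011 heading -63.9 base [0.4491 0.0439] cap168 [ 0.523 -0.107] len 0.183
t 13.62 pos [ 0.5217 -0.1047  0.0451] yaw 26.3 grip 0.006 F [-0.1  1.1 -0.4] 
shift [43.1 -0.4  0.2] turn -0.0 j6 -0.8
```

play_rows --pt "-30 0 3 0 1" --pt "-30 0 3 0 -1" --pt "-30 0 3 0 -1" --pt "-30 0 3 0 -1" --pt "0 0 3 0 -1" --pt "30 0 3 0 -1" --pt "43 0 3 0 -1" --pt "43 0 3 0 -1"

```text
time: 14.62
tool_pos: [0.522, -0.107, 0.0008]
tool_rot: [0.6, 0.373, 0.602, -0.373]
contact_force: [-0.6, -0.4, -0.4]
gripper_width: 0.997
```

play_rows --pt "0 0 0 0 0" --pt "0 0 0 0 1" --pt "0 0 0 0 1" --pt "0 0 0 0 1" --pt "0 0 0 0 1" --pt "0 0 0 0 1"

```text
time: 15.38
tool_pos: [0.5244, -0.1079, 0.0039]
tool_rot: [0.602, 0.373, 0.6, -0.373]
contact_force: [-0.5, 0.2, 5.9]
gripper_width: 0.519
```

play_rows --pt "-10 0 0 0 1" --pt "-25 0 0 0 1" --pt "-35 0 0 0 1" --pt "-35 0 0 0 1" --pt "-35 0 0 0 -0.03" --pt "-35 0 0 0 -0.05" --pt "-35 0 0 0 -0.06" --pt "-35 0 0 0 -0.06"

```text
time: 16.38
tool_pos: [0.5229, -0.1073, 0.0368]
tool_rot: [0.6, 0.373, 0.601, -0.373]
contact_force: [0.3, -0.3, -3.3]
gripper_width: 0.535
```

```bash
python3 tilt.py; python3 go.py 0.518 -0.099 0.022 26.3
```

```text
side pts 1238 sg 1 elev/side [ 1.2 -0.4] off [ 0.0005 -0.0031] axis(cap->base) [-0.449  0.893 -0.021] tmax 0.168 zmin 0.029
top pts 2166 sg 1 elev/side [ 1.2 -0.2] off [-0.0011 -0.0038] axis(cap->base) [-0.447  0.895 -0.02 ] tmax 0.167 zmin 0.055
t 16.48 pos [ 0.523  -0.1073  0.037 ] yaw 26.3 grip 0.532 F [-0.5  0.1 -3.4] 
shift [15.  -0.8 -9.7] turn -0.0 j6 -0.8
```

play_rows --pt "0 0 0 0 -0.07" --pt "0 0 0 0 -0.07"

```text
time: 16.73
tool_pos: [0.5231, -0.1072, 0.0373]
tool_rot: [0.6, 0.373, 0.601, -0.373]
contact_force: [-0.6, 1.4, -1.8]
gripper_width: 0.539
```

```bash
python3 tilt.py; python3 go.py 0.518 -0.099 0.022 26.3
```

```text
side pts 1406 sg 1 elev/side [ 9.5 -0.3] off [ 0.0007 -0.0008] axis(cap->base) [-0.441  0.882 -0.165] tmax 0.188 zmin 0.001
top pts 2223 sg 1 elev/side [ 9.3 -0.1] off [-0.001  -0.0012] axis(cap->base) [-0.439  0.884 -0.162] tmax 0.189 zmin 0.001
t 16.82 pos [ 0.5231 -0.1073  0.0373] yaw 26.29 grip 0.536 F [-1.3  0.6 -1.8] 
shift [15.3 -0.9 -9.7] turn -0.0 j6 -0.8
```

play_rows --pt "0 0 0 0 1" --pt "0 0 0 0 1" --pt "-20 0 -10 0 1" --pt "-40 0 -21 0 1" --pt "-44 0 -24 0 1" --pt "-44 0 -24 0 -0.04" --pt "-44 0 -24 0 -0.07" --pt "-44 0 -24 0 -0.07"

```text
time: 17.82
tool_pos: [0.5125, -0.0861, 0.0809]
tool_rot: [0.6, 0.373, 0.601, -0.373]
contact_force: [-0.1, -1.1, -0.4]
gripper_width: 0.533
```

```bash
python3 tilt.py; python3 go.py 0.518 -0.099 0.022 26.3
```

```text
side pts 1215 sg 1 elev/side [-0.4  0.3] off [-0.     0.071] axis(cap->base) [-0.437  0.899  0.008] tmax 0.189 zmin 0.001
top pts 1968 sg 1 elev/side [-0.3  0.6] off [-0.0017  0.0704] axis(cap->base) [-0.434  0.901  0.006] tmax 0.189 zmin 0.000
t 17.93 pos [ 0.5125 -0.0861  0.081 ] yaw 26.28 grip 0.532 F [ 0.3  0.4 -0.7] 
shift [59.  -0.8 14. ] turn -0.0 j6 -0.77
```

The ratchet pivoted the can to 9° but then dropped it; the swing down to the mat was too large. I'll regrip lower on the pads, use a light grip just past the pivot threshold, and raise it slowly.

```bash
python3 - <<'E'
from can import *
for n in("top","side"): lying(n,(.481,-.025),-63.4)
E
python3 go.py 0.5225 -0.108 -0.002 26.3
```

```text
top 1608 res 0.0012 heading -64.2 base [0.4541 0.0311] cap168 [ 0.5271 -0.1202] len 0.131
side 954 res 0.001 heading -64.4 base [0.4552 0.0329] cap168 [ 0.5278 -0.1186] len 0.187
t 18.02 pos [ 0.5125 -0.086   0.081 ] yaw 26.28 grip 0.533 F [ 0.2  0.5 -0.7] 
shift [83.  -0.8 24.2] turn -0.0 j6 -0.77
```

play_rows --pt "0 -1 20 0.01 -1" --pt "0 -1 36 0.01 -1" --pt "0 -1 36 0.01 -1" --pt "30 -1 36 0.01 -1" --pt "60 -1 36 0.01 -1" --pt "83 -1 36 0.01 -1" --pt "83 -1 36 0.01 -1" --pt "83 -1 36 0.01 0"

```text
time: 19.02
tool_pos: [0.5282, -0.1188, -0.001]
tool_rot: [0.599, 0.376, 0.598, -0.376]
contact_force: [0.5, 0.5, 0.7]
gripper_width: 0.814
```

play_rows --pt "0 0 0 0 1" --pt "0 0 0 0 1" --pt "0 0 0 0 1" --pt "0 0 0 0 1" --pt "0 0 0 0 1"

```text
time: 19.65
tool_pos: [0.529, -0.1191, 0.0]
tool_rot: [0.6, 0.376, 0.598, -0.376]
contact_force: [-0.0, 0.1, 5.1]
gripper_width: 0.532
```

play_rows --pt "-6 0 0 0 1" --pt "-16 0 0 0 1" --pt "-20 0 0 0 1" --pt "-20 0 0 0 0" --pt "-20 0 0 0 -0.06" --pt "-20 0 0 0 -0.08" --pt "-20 0 0 0 -0.08"

```text
time: 20.52
tool_pos: [0.5273, -0.1185, 0.0178]
tool_rot: [0.599, 0.376, 0.599, -0.376]
contact_force: [0.8, -0.2, -3.4]
gripper_width: 0.541
```

```bash
python3 tilt.py; python3 go.py 0.518 -0.099 0.022 26.3
```

```text
side pts 1166 sg 1 elev/side [ 0.1 -0.5] off [ 0.0007 -0.007 ] axis(cap->base) [-0.443  0.897 -0.001] tmax 0.168 zmin 0.018
top pts 2094 sg 1 elev/side [ 0.1 -0.2] off [-0.0014 -0.0076] axis(cap->base) [-0.438  0.899 -0.001] tmax 0.167 zmin 0.017
t 20.62 pos [ 0.5274 -0.1185  0.0179] yaw 25.72 grip 0.546 F [ 0.4 -1.5 -3.7] 
shift [ -4.   -0.  -21.7] turn -0.01 j6 -0.81
```

play_rows --pt "0 0 0 0 -0.09" --pt "0 0 0 0 -0.09"

```text
time: 20.88
tool_pos: [0.5275, -0.1186, 0.0181]
tool_rot: [0.599, 0.376, 0.599, -0.376]
contact_force: [0.8, 0.1, -3.4]
gripper_width: 0.551
```

```bash
python3 tilt.py; python3 go.py 0.518 -0.099 0.022 26.3
```

```text
side pts 1165 sg 1 elev/side [ 0.4 -0.5] off [ 0.0006 -0.0074] axis(cap->base) [-0.442  0.897 -0.007] tmax 0.168 zmin 0.016
top pts 2090 sg 1 elev/side [ 0.3 -0.3] off [-0.0011 -0.0078] axis(cap->base) [-0.439  0.898 -0.005] tmax 0.167 zmin 0.041
t 20.98 pos [ 0.5275 -0.1186  0.0181] yaw 25.73 grip 0.548 F [ 0.7  0.4 -4.2] 
shift [ -3.9  -0.1 -21.8] turn -0.01 j6 -0.81
```

play_rows --pt "0 0 0 0 -0.095" --pt "-4 0 -1 0 -0.095" --pt "-8 0 -2 0 -0.095" --pt "-12 0 -3 0 -0.095"

```text
time: 21.48
tool_pos: [0.5263, -0.1158, 0.0306]
tool_rot: [0.599, 0.376, 0.599, -0.376]
contact_force: [0.4, 0.3, -2.5]
gripper_width: 0.553
```

```bash
python3 tilt.py; python3 go.py 0.518 -0.099 0.022 26.3
```

```text
side pts 1373 sg 1 elev/side [ 9.1 -0. ] off [ 0.0002 -0.0062] axis(cap->base) [-0.429  0.889 -0.158] tmax 0.188 zmin -0.000
top pts 2234 sg 1 elev/side [9.1 0.1] off [-0.0012 -0.0074] axis(cap->base) [-0.427  0.89  -0.159] tmax 0.188 zmin 0.001
t 21.57 pos [ 0.5267 -0.1159  0.0309] yaw 25.74 grip 0.554 F [ 0.2 -0.1 -2.2] 
shift [  8.9  -0.5 -19. ] turn -0.01 j6 -0.8
```

play_rows --pt "-5 0 -2 0 -0.095" --pt "-11 0 -4 0 -0.095" --pt "-16 0 -7 0 -0.095" --pt "-22 0 -9 0 -0.095" --pt "-27 0 -12 0 -0.095" --pt "-32 0 -15 0 -0.095"

```text
time: 22.32
tool_pos: [0.5196, -0.1021, 0.0625]
tool_rot: [0.599, 0.376, 0.599, -0.376]
contact_force: [-0.1, 0.8, -1.9]
gripper_width: 0.551
```

```bash
python3 tilt.py; python3 go.py 0.518 -0.099 0.022 26.3
```

```text
side pts 1504 sg 1 elev/side [21.1 -0.2] off [ 0.0003 -0.0045] axis(cap->base) [-0.407  0.839 -0.361] tmax 0.188 zmin -0.001
top pts 2079 sg 1 elev/side [21.2  0. ] off [-0.001  -0.0058] axis(cap->base) [-0.405  0.84  -0.362] tmax 0.188 zmin 0.000
t 22.43 pos [ 0.52   -0.1022  0.0629] yaw 25.74 grip 0.547 F [-0.2  0.2 -3.3] 
shift [40.9 -0.5 -3.8] turn -0.01 j6 -0.78
```

play_rows --pt "-7 0 -4 0 -0.095" --pt "-14 0 -10 0 -0.095" --pt "-20 0 -14 0 -0.095" --pt "-27 0 -20 0 -0.095" --pt "-33 0 -26 0 -0.095" --pt "-39 0 -33 0 -0.095" --pt "-45 0 -40 0 -0.095" --pt "-51 0 -48 0 -0.095"

```text
time: 23.42
tool_pos: [0.4986, -0.0586, 0.1135]
tool_rot: [0.599, 0.376, 0.599, -0.376]
contact_force: [0.5, 0.2, -2.4]
gripper_width: 0.549
```

```bash
python3 tilt.py; python3 go.py 0.518 -0.099 0.022 26.3
```

```text
side pts 1571 sg 1 elev/side [44.9 -0.3] off [0.0001 0.0019] axis(cap->base) [-0.311  0.636 -0.706] tmax 0.187 zmin 0.000
top pts 1548 sg 1 elev/side [45.5 -0.2] off [-0.0009 -0.0003] axis(cap->base) [-0.307  0.63  -0.713] tmax 0.189 zmin 0.001
t 23.52 pos [ 0.4989 -0.0584  0.1139] yaw 25.77 grip 0.549 F [ 0.6  0.1 -2.3] 
shift [91.9 -0.6 44.8] turn -0.009 j6 -0.71
```

play_rows --pt "-5 0 -8 0 -0.095" --pt "-10 0 -17 0 -0.095" --pt "-15 0 -26 0 -0.095" --pt "-18 0 -35 0 -0.095" --pt "-22 0 -44 0 -0.095" --pt "-25 0 -54 0 -0.095" --pt "-27 0 -64 0 -0.095" --pt "-28 0 -73 0 -0.095"

```text
time: 24.52
tool_pos: [0.4672, 0.0071, 0.1417]
tool_rot: [0.599, 0.376, 0.598, -0.376]
contact_force: [-0.2, 1.2, 0.3]
gripper_width: 0.548
```

```bash
python3 tilt.py; python3 go.py 0.518 -0.099 0.022 26.3
```

```text
side pts 1416 sg 1 elev/side [71.4  0.3] off [-0.      0.0091] axis(cap->base) [-0.137  0.288 -0.948] tmax 0.177 zmin 0.001
t 24.62 pos [0.4672 0.0073 0.1418] yaw 25.78 grip 0.548 F [-0.2 -0.6  0.4] 
shift [119.8  -0.6 117.7] turn -0.009 j6 -0.59Traceback (most recent call last):
  File "tilt.py", line 22, in <module>
    if __name__=="__main__": tilt("side",(0,25,50,75,90)); tilt("top",(0,25,50,75,90))
                                                           ~~~~^^^^^^^^^^^^^^^^^^^^^^^
  File "tilt.py", line 20, in tilt
    if best is None or m.sum()>best[0]: best=(m.sum(),sg,np.degrees(x[:2]).round(1),x[2:].round(4),ax(x[0],x[1]).round(3),np.percentile(t[m],99.5).round(3),P[m][:,2].min().round(3))
                                                                                                                          ~~~~~~~~~~~~~^^^^^^^^^^^
    return _quantile_unchecked(
        a, q, axis, out, overwrite_input, method, keepdims, weights)
    return _ureduce(a,
                    func=_quantile_ureduce_func,
    ...<5 lines>...
                    overwrite_input=overwrite_input,
                    method=method)
    r = func(a, **kwargs)
    result = _quantile(arr,
                       quantiles=q,
    ...<2 lines>...
                       out=out,
                       weights=wgt)
    slices_having_nans = np.isnan(arr[-1, ...])
                                  ~~~^^^^^^^^^
IndexError: index -1 is out of bounds for axis 0 with size 0
```

play_rows --pt "-1 0 -8 0 -0.095" --pt "-2 0 -16 0 -0.095" --pt "-2 0 -25 0 -0.095" --pt "-2 0 -34 0 -0.095" --pt "-1 0 -43 0 -0.095" --pt "0 0 -51 0 -0.095" --pt "1 0 -57 0 -0.095" --pt "1 0 -57 0 -0.095"

```text
time: 25.62
tool_pos: [0.4423, 0.0584, 0.1401]
tool_rot: [0.599, 0.376, 0.599, -0.376]
contact_force: [-1.0, 0.6, 3.1]
gripper_width: 0.546
```

```bash
python3 tilt.py 2>&1 | grep pts; python3 go.py 0.430 0.079 0.155 26.3
```

```text
t 25.68 pos [0.4424 0.0582 0.1401] yaw 25.75 grip 0.545 F [-0.4  1.2  2.1] 
shift [-14.9  -2.1 -24.1] turn -0.01 j6 -0.49
```

```bash
python3 - <<'E'
from h import *
g=grab("side"); save(g,"side4.png")
i=cv2.imread("pics/side4.png")[0:300,150:420]; cv2.imwrite("pics/s4.png",cv2.resize(i,None,fx=2,fy=2))
try:
    from tilt import tilt; tilt("side",(80,88))
except Exception as e: print(e)
E
```

```text
side pts 1044 sg -1 elev/side [90.9  7.1] off [0.0006 0.015 ] axis(cap->base) [-0.009  0.013 -1.   ] tmax 0.160 zmin 0.000
```

View pics/s4.png

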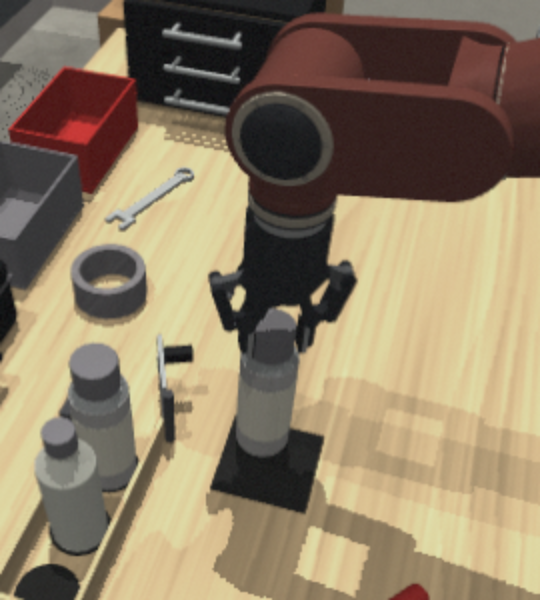

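The can stands upright on the mat, near its rear edge (crop px (262,445)). I'll shift it about 20 mm toward the mat centre and let go.

play_rows --pt "0 0 0 0 1" --pt "0 0 0 0 1" --pt "-6 0 0 0 1" --pt "-6 0 -10 0 1" --pt "-6 0 -20 0 1" --pt "-6 0 -20 0 1" --pt "0 0 -20 0 1" --pt "1 0 -20 0 1"

```text
time: 26.78
tool_pos: [0.4347, 0.0761, 0.141]
tool_rot: [0.599, 0.377, 0.598, -0.376]
contact_force: [-2.6, 1.1, 8.8]
gripper_width: 0.511
```

play_rows --pt "0 0 0 0 0.3" --pt "0 0 0 0 -0.09" --pt "0 0 0 0 -0.2" --pt "0 0 0 0 -1" --pt "0 0 0 0 -1" --pt "-30 0 0 0 -1" --pt "-65 0 0 0 -1" --pt "-65 0 0 0 -1"

```text
time: 27.78
tool_pos: [0.4357, 0.076, 0.2074]
tool_rot: [0.601, 0.377, 0.597, -0.375]
contact_force: [-0.2, -0.4, -0.1]
gripper_width: 0.999
```

```bash
cat > up.py <<'E'
from h import *
from scipy.optimize import least_squares
def up(n,c0,r=.024,z0=.15,z1=.192,rz=.05):
    """centre of the flat top disc seen within rz of c0, with z range; also body-axis fit"""
    P=cloud(grab(n)).reshape(-1,3); d=np.hypot(*(P[:,:2]-c0).T)
    t=P[(d<rz)&(P[:,2]>z0)&(P[:,2]<z1+.01)]
    for nm,R_,lo,hi in(("cap",r,z0,z1-.005),("body",.031,.03,.135)):
        q=P[(d<rz)&(P[:,2]>lo)&(P[:,2]<hi)]; x=np.r_[c0,0,0]
        for tol in(.02,.008,.005):
            f=lambda x,q:np.hypot(*(q[:,:2]-x[:2]-np.outer(q[:,2]-(lo+hi)/2,x[2:])).T)-R_
            m=abs(f(x,q))<tol
            if m.sum()<30: break
            x=least_squares(lambda x:np.r_[f(x,q[m])/.002,x[2:]/(.001 if nm=="cap" else 1)],x,loss="soft_l1").x
        print(n,nm,m.sum(),"centre",x[:2].round(4),"lean deg",np.degrees(x[2:]).round(1))
    k=t[t[:,2]>t[:,2].max()-.006]; print("  top z",np.median(k[:,2]).round(4),"disc mid",((k.min(0)+k.max(0))/2)[:2].round(4),"size",np.ptp(k,axis=0)[:2].round(3))
E
python3 - <<'E'
from up import *
up("side",[.434,.077])
E
python3 go.py 0.434 0.077 0.19 0
```

```text
side cap 334 centre [0.4401 0.0659] lean deg [ 0. -0.]
side body 802 centre [0.4407 0.0653] lean deg [-0.3  0.9]
  top z 0.1891 disc mid [0.4402 0.0667] size [0.047 0.046]
t 27.82 pos [0.4346 0.076  0.2053] yaw 25.72 grip 1.002 F [-1.1  0.7 -0.8] 
shift [15.3 -0.1 -1.2] turn 0.449 j6 -0.44
```

The can is released and standing at (0.4405, 0.0657) with its top at 0.189 m, under 1° of lean and fully on the mat. I'll retake it from above with the jaws across the lane.

play_rows --pt "-5 1 12 0.15 -1" --pt "-5 1 12 0.3 -1" --pt "0 1 12 0.45 -1" --pt "0 1 12 0.45 -1" --pt "25 1 12 0.45 -1" --pt "50 1 12 0.45 -1" --pt "60 1 12 0.45 -1" --pt "60 1 12 0.45 -1"

```text
time: 28.82
tool_pos: [0.4392, 0.0657, 0.1432]
tool_rot: [0.5, 0.499, 0.501, -0.5]
contact_force: [-0.0, -0.4, 0.4]
gripper_width: 1.0
```

play_rows --pt "0 0 0 0 -0.05" --pt "0 0 0 0 1" --pt "0 0 0 0 1" --pt "0 0 0 0 1" --pt "0 0 0 0 1" --pt "-30 0 0 0 1" --pt "-80 0 0 0 1" --pt "-110 0 0 0 1"

```text
time: 29.82
tool_pos: [0.44, 0.0656, 0.2555]
tool_rot: [0.5, 0.5, 0.5, -0.5]
contact_force: [0.8, 0.2, -3.7]
gripper_width: 0.537
```

```bash
python3 - <<'E'
from h import *
from scipy.optimize import least_squares
s,p,M=st(); c0=p[:2]
# body of the held can hangs below TCP
P=cloud(grab("side")).reshape(-1,3); zb=p[2]+.022-.168
q0=P[(P[:,2]>zb+.012)&(P[:,2]<zb+.13)&(np.hypot(*(P[:,:2]-c0).T)<.06)]; zm=zb+.08
x=np.r_[c0,0,0]; f=lambda x,q:np.hypot(*(q[:,:2]-x[:2]-np.outer(q[:,2]-zm,x[2:])).T)-.031
for tol in(.02,.008,.005):
    q=q0[abs(f(x,q0))<tol]; x=least_squares(lambda x:f(x,q)/.002,x,loss="soft_l1").x
d=P[abs(f(x,P))<.003]; d=d[np.hypot(*(d[:,:2]-x[:2]).T)<.05]
print(len(q),"centre",x[:2].round(4),"minus tcp",(x[:2]-p[:2]).round(4),"lean",np.degrees(x[2:]).round(1),"zmin",np.percentile(d[d[:,2]>.03,2],1).round(4),"tcp z",p[2])
E
python3 go.py 0.601 0.309 0.25 0
```

```text
1233 centre [0.4399 0.0662] minus tcp [-0.0001  0.0006] lean [0.4 0. ] zmin 0.1179 tcp z 0.2554904134777586
t 29.88 pos [0.4417 0.0656 0.2598] yaw -0.05 grip 0.54 F [ 2.4 -0.   0.5] 
shift [  10.9  159.  -243.5] turn -0.001 j6 -0.02
```

```bash
python3 - <<'E'
from h import *
for n in("top","side"):
    I=cv2.cvtColor(cv2.imread(f"pics/{n}1.png"),cv2.COLOR_BGR2GRAY).astype(float); P=np.load(n+"1.npy")
    m=(I<45)&(np.hypot(P[...,0]-.601,P[...,1]-.309)<.045)&(abs(P[...,2]-.006)<.006)
    q=P[m][:,:2]; c,r=cv2.minEnclosingCircle((q*1000).astype(np.float32)); e=cv2.fitEllipse(cv2.convexHull((q*1000).astype(np.float32)))
    print(n,m.sum(),"circle",np.round(c,1),round(r,1),"ellipse",np.round(e[0],1),np.round(e[1],1))
    # rails: tops at z .045, inside edges
    q=P[(abs(P[...,2]-.045)<.004)&(abs(P[...,0]-.6)<.055)&(P[...,1]>.1)&(P[...,1]<.36)]
    for y in(.12,.18,.24,.30,.33):
        k=q[abs(q[:,1]-y)<.02]; print("  y",y,"rail -x",np.median(k[k[:,0]<.58][:,0]).round(4),"+x",np.median(k[k[:,0]>.62][:,0]).round(4))
    q=P[(P[...,2]>.078)&(P[...,2]<.092)&(abs(P[...,0]-.6)<.05)&(P[...,1]>.325)&(P[...,1]<.40)]; print("  stop y",np.median(q[:,1]).round(4),q[:,0].min().round(3),q[:,0].max().round(3))
from up import up
up("top",np.array([.6,.145])); up("side",np.array([.6,.145]))
E
```

```text
top 710 circle [600.  311.1] 34.0 ellipse [600.6 311.2] [66.4 67.2]
  y 0.12 rail -x 0.5556 +x 0.6409
  y 0.18 rail -x 0.5562 +x 0.6414
  y 0.24 rail -x 0.5568 +x 0.6424
  y 0.3 rail -x 0.5556 +x 0.6431
  y 0.33 rail -x 0.556 +x 0.6432
  stop y 0.3549 0.56 0.639
side 530 circle [601.9 309.5] 32.6 ellipse [602.4 310.5] [61.5 67.3]
  y 0.12 rail -x 0.5567 +x nan
  y 0.18 rail -x 0.5579 +x nan
  y 0.24 rail -x 0.559 +x 0.6441
  y 0.3 rail -x 0.5582 +x 0.6424
  y 0.33 rail -x 0.5578 +x 0.6433
  stop y 0.3562 0.56 0.641
top cap 239 centre [0.5984 0.147 ] lean deg [0. 0.]
top body 306 centre [0.5987 0.1471] lean deg [0.3 0.2]
  top z 0.1914 disc mid [0.5984 0.1474] size [0.046 0.045]
side cap 354 centre [0.6002 0.1473] lean deg [ 0. -0.]
side body 700 centre [0.6007 0.146 ] lean deg [0.1 0. ]
  top z 0.1909 disc mid [0.5997 0.1486] size [0.047 0.047]
  return _methods._mean(a, axis=axis, dtype=dtype,
  ret = ret.dtype.type(ret / rcount)
```

play_rows --pt "0 0 -40 0 1" --pt "0 0 -90 0 1" --pt "0 0 -145 0 1" --pt "0 0 -195 0 1" --pt "0 10 -232 0 1" --pt "0 40 -245 0 1" --pt "0 80 -245 0 1" --pt "0 120 -245 0 1"

```text
time: 30.98
tool_pos: [0.5596, 0.3104, 0.2496]
tool_rot: [-0.499, -0.498, -0.501, 0.502]
contact_force: [0.6, -0.9, -3.2]
gripper_width: 0.54
```

play_rows --pt "0 25 0 0 1" --pt "0 40 0 0 1" --pt "0 40 0 0 1" --pt "0 40 0 0 1"

```text
time: 31.48
tool_pos: [0.5991, 0.3106, 0.2534]
tool_rot: [-0.5, -0.5, -0.5, 0.501]
contact_force: [0.5, -0.0, -3.3]
gripper_width: 0.535
```

```bash
cat > held.py <<'E'
from h import *
from scipy.optimize import least_squares
for n in("side","top"):
    P=cloud(grab(n)).reshape(-1,3); s,p,M=st(); c0=p[:2]; zb=p[2]-.141
    q0=P[(P[:,2]>zb+.012)&(P[:,2]<zb+.13)&(np.hypot(*(P[:,:2]-c0).T)<.05)]; zm=zb+.08
    x=np.r_[c0,0,0]; f=lambda x,q:np.hypot(*(q[:,:2]-x[:2]-np.outer(q[:,2]-zm,x[2:])).T)-.031
    for tol in(.015,.008,.005):
        q=q0[abs(f(x,q0))<tol]
        if len(q)<50: print(n,"few"); break
        x=least_squares(lambda x:np.r_[f(x,q)/.002,x[2:]/.1],x,loss="soft_l1").x
    else: print(n,len(q),"base centre",(x[:2]-.08*x[2:]).round(4),"minus tcp",(x[:2]-.08*x[2:]-p[:2]).round(4),"lean",np.degrees(x[2:]).round(1))
E
python3 held.py; python3 go.py 0.601 0.311 0.16 0
```

```text
side 1365 base centre [0.5985 0.3107] minus tcp [-0.0006  0.0001] lean [ 0.4 -0.1]
top 999 base centre [0.5971 0.3118] minus tcp [-0.0021  0.0011] lean [0.6 0.3]
t 31.57 pos [0.5993 0.3107 0.2542] yaw -0.02 grip 0.534 F [ 0.3 -0.3 -3.1] 
shift [94.2  1.8 -0.3] turn -0.0 j6 0.37
```

play_rows --pt "20 3 0 0 1" --pt "50 3 0 0 1" --pt "80 3 0 0 1" --pt "95 3 0 0 1" --pt "101 3 0 0 1" --pt "104 3 0 0 1" --pt "105 3 0 0 1" --pt "105 3 0 0 1"

```text
time: 32.58
tool_pos: [0.6037, 0.3107, 0.1502]
tool_rot: [0.5, 0.501, 0.5, -0.5]
contact_force: [-0.6, -0.3, -3.2]
gripper_width: 0.536
```

```bash
python3 held.py; python3 go.py 0.602 0.311 0.147 0
```

```text
side 859 base centre [0.6034 0.3122] minus tcp [-0.0002  0.0015] lean [ 0.3 -0.7]
top 637 base centre [0.6018 0.3115] minus tcp [-0.0017  0.0009] lean [0.3 0.3]
t 32.67 pos [0.6035 0.3106 0.1499] yaw -0.06 grip 0.536 F [-0.2 -0.8 -3.8] 
shift [ 2.9 -1.5 -0.4] turn -0.001 j6 0.37
```

play_rows --pt "1 -1.5 0 0 1" --pt "2.5 -1.5 0 0 1" --pt "3.5 -1.5 0 0 1" --pt "3.5 -1.5 0 0 1"

```text
time: 33.17
tool_pos: [0.6019, 0.311, 0.1479]
tool_rot: [0.5, 0.501, 0.5, -0.5]
contact_force: [-3.1, -0.5, 5.5]
gripper_width: 0.538
```

```bash
python3 held.py; python3 go.py 0.602 0.311 0.147 0
```

```text
side 844 base centre [0.6011 0.3121] minus tcp [-0.0007  0.0012] lean [ 0.5 -0.6]
top 642 base centre [0.5996 0.3113] minus tcp [-0.0023  0.0004] lean [0.5 0.4]
t 33.27 pos [0.6019 0.311  0.1478] yaw -0.05 grip 0.537 F [-3.  -0.4  5. ] 
shift [ 0.8  0.1 -0. ] turn -0.001 j6 0.37
```

play_rows --pt "0 0 0 0 0.3" --pt "0 0 0 0 -0.09" --pt "0 0 0 0 -0.2" --pt "0 0 0 0 -1" --pt "0 0 0 0 -1" --pt "-30 0 0 0 -1" --pt "-70 0 0 0 -1" --pt "-110 0 0 0 -1"

```text
time: 34.28
tool_pos: [0.6014, 0.3104, 0.2562]
tool_rot: [-0.5, -0.5, -0.5, 0.5]
contact_force: [1.2, 0.9, 0.0]
gripper_width: 1.005
```

```bash
python3 - <<'E'
from up import *
for n in("top","side"):
    up(n,np.array([.601,.311])); up(n,np.array([.6,.147]))
    P=cloud(grab(n)).reshape(-1,3)
    # gate: near-vertical points z .06-.095 in gate area
    q=P[(P[:,2]>.082)&(P[:,2]<.096)&(P[:,0]>.53)&(P[:,0]<.62)&(P[:,1]<.105)&(P[:,1]>-.02)]
    print(n,"gate",len(q)); 
    if len(q)>5:
        vx,vy,x0,y0=cv2.fitLine((q[:,:2]*1000).astype(np.float32),cv2.DIST_HUBER,0,.01,.01).ravel(); t=(q[:,:2]*1000-[x0,y0])@[vx,vy]
        print("  dir",np.degrees(np.arctan2(vy,vx)).round(1),"ends",(np.array([x0,y0])+t.min()*np.array([vx,vy])).round(1),(np.array([x0,y0])+t.max()*np.array([vx,vy])).round(1))
    h=P[(P[:,2]>.064)&(P[:,2]<.087)&(P[:,0]>.50)&(P[:,0]<.60)&(P[:,1]<.06)&(P[:,1]>-.03)]
    print("  handle region",h.min(0).round(4) if len(h) else 0,h.max(0).round(4) if len(h) else 0)
    save(grab(n),n+"5.png")
i=cv2.imread("pics/top5.png")[90:240,80:320]; cv2.imwrite("pics/c5.png",cv2.resize(i,None,fx=3.3,fy=3.3,interpolation=cv2.INTER_CUBIC))
E
python3 go.py 0.602 0.311 0.147 0
```

```text
top cap 342 centre [0.6008 0.3121] lean deg [0. 0.]
top body 577 centre [0.6007 0.312 ] lean deg [0.2 0.3]
  top z 0.1914 disc mid [0.6008 0.3114] size [0.047 0.045]
top cap 242 centre [0.5983 0.1472] lean deg [0. 0.]
top body 323 centre [0.5987 0.1471] lean deg [0.2 0.2]
  top z 0.1914 disc mid [0.5986 0.1473] size [0.047 0.046]
top gate 284
  dir -71.1 ends [550.1  91.1] [579.6   4.8]
  handle region [0.5435 0.005  0.0645] [0.5867 0.0591 0.0869]
side cap 417 centre [0.6022 0.3109] lean deg [ 0. -0.]
side body 763 centre [0.6024 0.3118] lean deg [-0.3 -1.4]
  top z 0.1915 disc mid [0.6016 0.3112] size [0.046 0.047]
side cap 309 centre [0.6    0.1473] lean deg [ 0. -0.]
side body 701 centre [0.6007 0.146 ] lean deg [ 0.  -0.1]
  top z 0.1909 disc mid [0.5994 0.1483] size [0.047 0.047]
side gate 149
  dir -69.5 ends [550.2  92.4] [582.4   6.5]
  handle region [0.5442 0.0067 0.0651] [0.5815 0.0494 0.0869]
t 34.67 pos [0.6008 0.3101 0.2531] yaw -0.06 grip 1.0 F [-0.4 -0.4  0.5] 
shift [106.1   1.6  -1. ] turn -0.001 j6 0.37
```

View pics/c5.png

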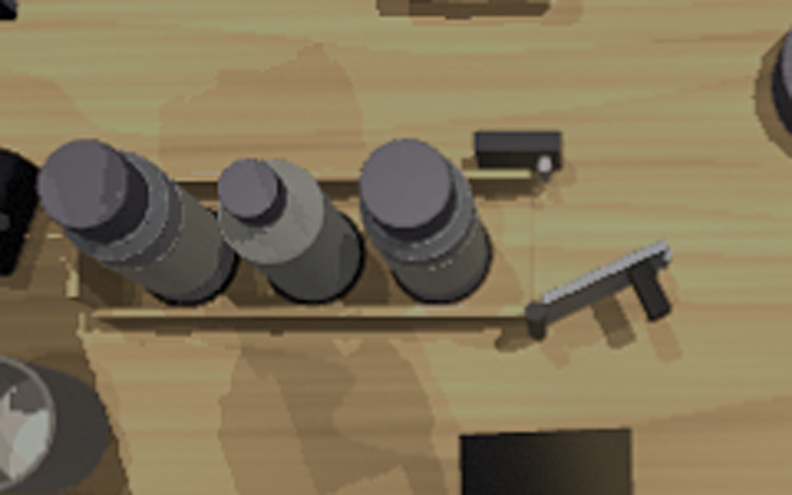

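The can now stands in the lane at (0.6007, 0.312), within about 1 mm of the disc, and its neighbours haven't moved. The gate is open about 70° (1.23 rad), with its hinge near crop px (535,318) and its handle at (655,300). Next is the gate.

play_rows --pt "-10 -15 50 0.15 1" --pt "-10 -30 110 0.3 1" --pt "-10 -50 170 0.48 1" --pt "-10 -68 230 0.66 1" --pt "-10 -82 280 0.84 1" --pt "0 -91 307 1.02 1" --pt "0 -91 307 1.22 1" --pt "0 -91 307 1.22 1"

```text
time: 35.67
tool_pos: [0.5097, 0.0033, 0.2543]
tool_rot: [-0.123, -0.696, -0.124, 0.697]
contact_force: [-0.1, 0.0, -0.0]
gripper_width: 0.001
```

```bash
python3 go.py 0.5106 0.003 0.058 -70
```

```text
t 35.67 pos [0.5097 0.0033 0.2543] yaw -69.92 grip 0.001 F [-0.1  0.  -0. ] 
shift [196.3   0.8  -1.1] turn 0.001 j6 1.08
```

play_rows --pt "50 0 0 0 1" --pt "110 0 0 0 1" --pt "165 0 0 0 1" --pt "196 0 0 0 1" --pt "196 0 0 0 1" --pt "196 0 0 0 1"

```text
time: 36.42
tool_pos: [0.5115, 0.0037, 0.0611]
tool_rot: [0.124, 0.697, 0.123, -0.695]
contact_force: [-0.4, -0.2, 0.8]
gripper_width: 0.002
```

```bash
cat > gate.py <<'E'
import sys
from h import *
s,p,M=st(); H=np.array([.553,.087]); off=float(sys.argv[1])
print("t",s["time"],"pos",p.round(4),"F",np.round(s["contact_force"],1),"yaw",np.degrees(np.arctan2(M[1,1],M[0,1])).round(1))
for ph in map(float,sys.argv[2:]):
    d=np.array([np.cos(ph),-np.sin(ph)]); n=np.array([np.sin(ph),np.cos(ph)])
    t=np.r_[H+.065*d-off*n,.058]; yaw=np.arctan2(M[1,1],M[0,1])
    print(ph,((t-p)@M*1000).round(1),"turn",round(yaw+ph,3))
E
python3 gate.py 0.048 1.2 1.1 1.0 .9 .8 .7 .6 .5 .4 .3 .2 .1 0
```

```text
t 36.425 pos [0.5115 0.0037 0.0611] F [-0.4 -0.2  0.8] yaw -69.9
1.2 [  3.1   2.  -20.9] turn -0.019
1.1 [  3.2   6.3 -27.7] turn -0.119
1.0 [  3.2  10.  -35. ] turn -0.219
0.9 [  3.2  12.9 -42.5] turn -0.319
0.8 [  3.2  15.  -50.3] turn -0.419
0.7 [  3.2  16.3 -58.3] turn -0.519
0.6 [  3.2  16.9 -66.3] turn -0.619
0.5 [  3.3  16.6 -74.4] turn -0.719
0.4 [  3.3  15.5 -82.4] turn -0.819
0.3 [  3.3  13.7 -90.2] turn -0.919
0.2 [  3.3  11.  -97.9] turn -1.019
0.1 [   3.3    7.6 -105.2] turn -1.119
0.0 [   3.3    3.5 -112.2] turn -1.219
```

play_rows --pt "1 1 -12 0 1" --pt "1 2 -21 -0.02 1" --pt "1 5 -26 -0.08 1" --pt "1 8 -31 -0.17 1" --pt "1 11 -38 -0.27 1" --pt "1 13 -44 -0.35 1" --pt "1 15 -50 -0.42 1" --pt "1 16 -58 -0.52 1"

```text
time: 37.42
tool_pos: [0.5716, 0.0085, 0.0594]
tool_rot: [0.299, 0.641, 0.299, -0.64]
contact_force: [-0.6, 0.3, 0.9]
gripper_width: -0.001
```

```bash
python3 gate.py 0.048 .7 .6 .5 .4 .3 .2 .1 0
python3 - <<'E'
from h import *
for n in("top","side"): save(grab(n),n+"6.png")
a=cv2.imread("pics/top6.png")[100:260,150:350]; b=cv2.imread("pics/side6.png")[110:270,140:340]
cv2.imwrite("pics/c6.png",cv2.resize(np.hstack([a,b]),None,fx=2,fy=2))
E
```

```text
t 37.425 pos [0.5716 0.0085 0.0594] F [-0.6  0.3  0.9] yaw -39.9
0.7 [ 1.4  0.2 -0.1] turn 0.003
0.6 [ 1.4  4.7 -6.8] turn -0.097
0.5 [  1.4   8.5 -13.9] turn -0.197
0.4 [  1.4  11.5 -21.4] turn -0.297
0.3 [  1.5  13.8 -29.2] turn -0.397
0.2 [  1.5  15.3 -37.1] turn -0.497
0.1 [  1.5  16.1 -45.1] turn -0.597
0.0 [  1.5  16.  -53.2] turn -0.697
```

View pics/c6.png

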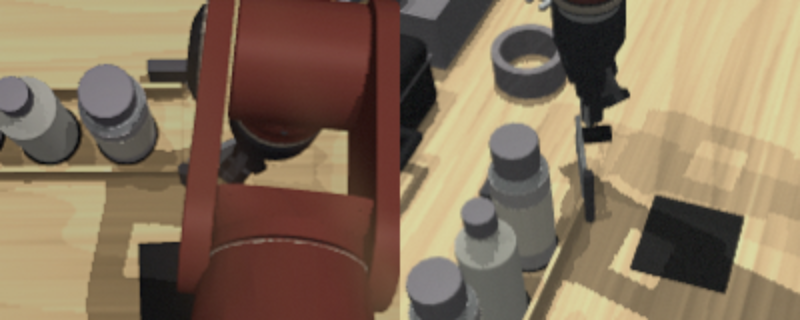

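The gate hasn't moved: its handle is still at side px (238,176), and the fingertip slid past on the free-end side. I'll back out, go lower, and aim nearer the hinge side of the handle.

```bash
cat > gf.py <<'E'
import sys
from h import *
# gf.py then triples s,n,phi (mm,mm,rad) and z (m) : shift from the present pose to the point s along, n through the gate at angle phi
s,p,M=st(); H=np.array([.553,.087]); yaw=np.arctan2(M[1,1],M[0,1]); z=float(sys.argv[1])
print("t",round(s["time"],2),"pos",p.round(4),"F",np.round(s["contact_force"],1),"yaw",yaw.round(3))
for a in sys.argv[2:]:
    q,r,ph=map(float,a.split(",")); d=np.array([np.cos(ph),-np.sin(ph)]); n=np.array([np.sin(ph),np.cos(ph)])
    print(a,((np.r_[H+q/1e3*d+r/1e3*n,z]-p)@M*1000).round(0),"turn",round(yaw+ph,2))
E
python3 gf.py 0.046 82,-25,1.23 82,-62,1.23 58,-62,1.23
```

```text
t 37.52 pos [0.5719 0.0085 0.0595] F [ 0.1 -0.1  0.1] yaw -0.7
82,-25,1.23 [13. -7. 15.] turn 0.53
82,-62,1.23 [ 13. -26.  47.] turn 0.53
58,-62,1.23 [ 13. -46.  35.] turn 0.53
```

play_rows --pt "0 -3 8 0 1" --pt "0 -14 30 0 1" --pt "0 -26 47 0 1" --pt "0 -26 47 0.1 1" --pt "6 -36 41 0.25 1" --pt "13 -46 35 0.4 1" --pt "13 -46 35 0.53 1" --pt "13 -46 35 0.53 1"

```text
time: 38.52
tool_pos: [0.512, 0.0112, 0.0456]
tool_rot: [-0.12, -0.697, -0.12, 0.697]
contact_force: [-0.1, -0.2, 0.1]
gripper_width: -0.001
```

```bash
python3 gf.py 0.046 58,-62,1.23 58,-48,1.23 58,-42,1.2 58,-42,1.1 58,-42,1.0 58,-42,.9 58,-42,.8 58,-42,.7 58,-42,.6
python3 - <<'E'
from h import *
P=cloud(grab("side")).reshape(-1,3)
q=P[(P[:,2]>.08)&(P[:,2]<.096)&(P[:,0]>.53)&(P[:,0]<.66)&(P[:,1]<.105)&(P[:,1]>-.02)]
vx,vy,x0,y0=cv2.fitLine((q[:,:2]*1000).astype(np.float32),cv2.DIST_HUBER,0,.01,.01).ravel(); print(len(q),np.degrees(np.arctan2(vy,vx)),x0,y0)
E
```

```text
t 38.52 pos [0.512  0.0112 0.0456] F [-0.1 -0.2  0.1] yaw -1.23
58,-62,1.23 [-0.  0. -2.] turn -0.0
58,-48,1.23 [ -0.   0. -16.] turn -0.0
58,-42,1.2 [ -0.   2. -24.] turn -0.03
58,-42,1.1 [ -0.   5. -30.] turn -0.13
58,-42,1.0 [ -0.   8. -36.] turn -0.23
58,-42,.9 [ -0.  11. -43.] turn -0.33
58,-42,.8 [ -0.  13. -50.] turn -0.43
58,-42,.7 [ -0.  14. -57.] turn -0.53
58,-42,.6 [ -0.  14. -64.] turn -0.63
172 -71.665016 564.06195 53.497013
```

play_rows --pt "0 0 -16 0 1" --pt "0 1 -24 -0.03 1" --pt "0 4 -30 -0.13 1" --pt "0 7 -36 -0.23 1" --pt "0 9 -43 -0.33 1" --pt "0 11 -50 -0.43 1" --pt "0 13 -57 -0.53 1" --pt "0 13 -57 -0.53 1"

```text
time: 39.58
tool_pos: [0.571, 0.0197, 0.0454]
tool_rot: [-0.297, -0.641, -0.3, 0.641]
contact_force: [-1.8, 3.5, 2.0]
gripper_width: 0.003
```

```bash
python3 gf.py 0.046  58,-42,.7 58,-42,.6 58,-42,.5 58,-42,.4 58,-42,.3 58,-42,.2 58,-42,.1 58,-42,0
python3 - <<'E'
from h import *
g=grab("side"); save(g,"side7.png"); P=cloud(g).reshape(-1,3)
q=P[(P[:,2]>.08)&(P[:,2]<.096)&(P[:,0]>.53)&(P[:,0]<.66)&(P[:,1]<.105)&(P[:,1]>-.02)]
vx,vy,x0,y0=cv2.fitLine((q[:,:2]*1000).astype(np.float32),cv2.DIST_HUBER,0,.01,.01).ravel(); print(len(q),np.degrees(np.arctan2(vy,vx)),x0,y0)
cv2.imwrite("pics/c7.png",cv2.resize(cv2.imread("pics/side7.png")[110:260,160:320],None,fx=3,fy=3))
E
```

```text
t 39.58 pos [0.571  0.0197 0.0454] F [-1.8  3.5  2. ] yaw -0.699
58,-42,.7 [-1.  1.  2.] turn 0.0
58,-42,.6 [-1.  5. -4.] turn -0.1
58,-42,.5 [ -1.   8. -10.] turn -0.2
58,-42,.4 [ -1.  11. -17.] turn -0.3
58,-42,.3 [ -1.  13. -24.] turn -0.4
58,-42,.2 [ -1.  14. -31.] turn -0.5
58,-42,.1 [ -1.  15. -38.] turn -0.6
58,-42,0 [ -1.  14. -45.] turn -0.7
257 -44.585445 577.309 64.14871
```

View pics/c7.png

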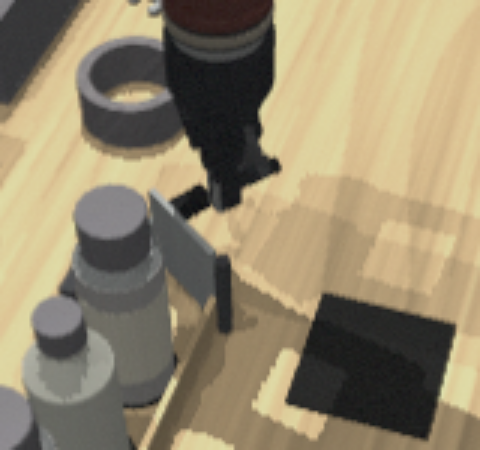

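Now the finger bears on the handle's end and the gate has swung to about 0.77 rad. I'll keep going.

play_rows --pt "0 6 -4 -0.1 1" --pt "0 9 -10 -0.2 1" --pt "0 12 -17 -0.3 1" --pt "0 15 -24 -0.4 1" --pt "0 15 -24 -0.4 1"

```text
time: 40.25
tool_pos: [0.5947, 0.0306, 0.0449]
tool_rot: [-0.416, -0.567, -0.424, 0.57]
contact_force: [-10.7, 10.1, 7.9]
gripper_width: -0.003
```

```bash
python3 gf.py 0.046  62,-42,.3 62,-42,.2 62,-42,.1 62,-42,0 62,-36,0 62,-32,0
python3 - <<'E'
from h import *
g=grab("side"); save(g,"side8.png"); P=cloud(g).reshape(-1,3)
q=P[(P[:,2]>.08)&(P[:,2]<.096)&(P[:,0]>.53)&(P[:,0]<.66)&(P[:,1]<.105)&(P[:,1]>-.02)]
vx,vy,x0,y0=cv2.fitLine((q[:,:2]*1000).astype(np.float32),cv2.DIST_HUBER,0,.01,.01).ravel(); print(len(q),np.degrees(np.arctan2(vy,vx)),x0,y0)
cv2.imwrite("pics/c8.png",cv2.resize(cv2.imread("pics/side8.png")[110:260,160:320],None,fx=3,fy=3))
E
```

```text
t 40.25 pos [0.5947 0.0306 0.0449] F [-10.7  10.1   7.9] yaw -0.298
62,-42,.3 [-1.  6.  0.] turn 0.0
62,-42,.2 [-1.  9. -6.] turn -0.1
62,-42,.1 [ -1.  13. -13.] turn -0.2
62,-42,0 [ -1.  15. -20.] turn -0.3
62,-36,0 [ -1.  13. -25.] turn -0.3
62,-32,0 [ -1.  12. -29.] turn -0.3
228 -37.777584 584.17596 68.831085
```

View pics/c8.png

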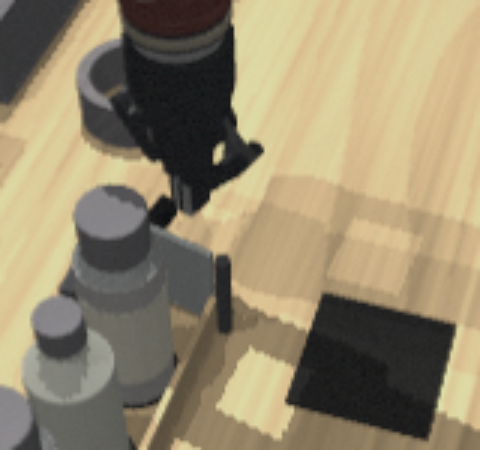

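```bash
python3 - <<'E'
from h import *
g=grab("side"); P=cloud(g)
for nm,(u,v) in dict(posttop=(234,196),postlow=(235,214),gatemid=(223,200),gatefree=(212,187),handle=(213,180),handle2=(216,177),handle3=(210,183),finger=(222,178),finger2=(224,170)).items():
    k=P[v-1:v+2,u-1:u+2].reshape(-1,3); print(nm,np.round(k[np.argsort(k[:,2])][[0,4,8]],4).tolist())
E
```

```text
posttop [[0.5524, 0.0815, 0.0841], [0.5509, 0.0855, 0.0858], [0.5474, 0.0821, 0.0867]]
postlow [[0.5443, 0.0882, 0.0255], [0.5461, 0.0894, 0.0302], [0.5459, 0.0898, 0.0346]]
gatemid [[0.579, 0.0833, 0.0575], [0.5765, 0.0828, 0.0616], [0.5733, 0.0841, 0.0681]]
gatefree [[0.6041, 0.0762, 0.0856], [0.6043, 0.0755, 0.0882], [0.6013, 0.0765, 0.0905]]
handle [[0.6116, 0.0464, 0.0812], [0.6115, 0.0521, 0.084], [0.6078, 0.0552, 0.0852]]
handle2 [[0.6406, -0.0327, -0.0025], [0.6101, 0.0374, 0.0826], [0.6118, 0.0393, 0.084]]
handle3 [[0.616, 0.0598, 0.0803], [0.611, 0.0653, 0.0847], [0.5778, 0.1394, 0.1818]]
finger [[0.5926, 0.0385, 0.0798], [0.5957, 0.0424, 0.0863], [0.5925, 0.0435, 0.092]]
finger2 [[0.5852, 0.0412, 0.1122], [0.5884, 0.0446, 0.1179], [0.5848, 0.0469, 0.1247]]
```

The close depth samples show the gate is actually near 0.2 rad; the handle points had skewed the earlier line fits. The finger is catching the handle's hinge-side corner, so I'll back off, shift outward and push square.

```bash
python3 gf.py 0.046  50,-62,.2 62,-62,.15 62,-50,.15 62,-46,.1 62,-42,.05 62,-42,0 62,-36,0 62,-32,0
```

```text
t 40.35 pos [0.5945 0.0305 0.0448] F [-11.8  10.8   6.1] yaw -0.299
50,-62,.2 [-1. -0. 15.] turn -0.1
62,-62,.15 [-1. 14. 10.] turn -0.15
62,-50,.15 [-1. 12. -2.] turn -0.15
62,-46,.1 [-1. 14. -9.] turn -0.2
62,-42,.05 [ -1.  14. -16.] turn -0.25
62,-42,0 [ -1.  15. -20.] turn -0.3
62,-36,0 [ -1.  14. -26.] turn -0.3
62,-32,0 [ -1.  12. -29.] turn -0.3
```

play_rows --pt "0 -4 8 0 1" --pt "0 -3 17 0 1" --pt "0 4 14 -0.1 1" --pt "0 11 10 -0.2 1" --pt "0 11 8 -0.29 1" --pt "0 11 8 -0.29 1"

```text
time: 41.1
tool_pos: [0.6063, 0.015, 0.0458]
tool_rot: [0.497, 0.503, 0.497, -0.503]
contact_force: [-0.2, -0.5, 0.2]
gripper_width: -0.0
```

```bash
python3 gf.py 0.046 62,-50,.2 62,-42,.1 62,-42,0 62,-36,0 62,-32,0
cat > gm.py <<'E'
from h import *
# gate's inner face between the hinge and can2, seen by the side camera
P=cloud(grab("side")).reshape(-1,3)
q=P[(P[:,2]>.05)&(P[:,2]<.088)&(P[:,0]>.56)&(P[:,0]<.64)&(P[:,1]<.105)&(P[:,1]>.062)]
if len(q)>10:
    vx,vy,x0,y0=cv2.fitLine((q[:,:2]*1000).astype(np.float32),cv2.DIST_HUBER,0,.01,.01).ravel(); print("gate pts",len(q),"phi",-np.arctan(vy/vx).round(3),x0,y0,"x",q[:,0].min(),q[:,0].max())
h=P[(P[:,2]>.078)&(P[:,2]<.088)&(P[:,0]>.57)&(P[:,0]<.66)&(P[:,1]<.075)&(P[:,1]>.02)]
print("handle",len(h),np.median(h,0).round(4),np.percentile(h,[3,97],axis=0).round(3).tolist())
E
python3 gm.py
```

```text
t 41.1 pos [0.6063 0.015  0.0458] F [-0.2 -0.5  0.2] yaw -0.012
62,-50,.2 [ -0.  -3. -11.] turn 0.19
62,-42,.1 [ -0.   4. -24.] turn 0.09
62,-42,0 [ -0.   8. -30.] turn -0.01
62,-36,0 [ -0.   8. -36.] turn -0.01
62,-32,0 [ -0.   8. -40.] turn -0.01
gate pts 178 phi 0.21 580.8606 82.00024 x 0.5601330964988342 0.6139960568163896
handle 96 [0.6097 0.0443 0.0826] [[0.596, 0.022, 0.079], [0.619, 0.072, 0.087]]
```

play_rows --pt "0 4 -8 0 1" --pt "0 5 -15 0 1" --pt "0 6 -20 0 1" --pt "0 8 -24 0 1" --pt "0 9 -28 0 1" --pt "0 10 -32 0 1" --pt "0 10 -35 0 1" --pt "0 10 -35 0 1"

```text
time: 42.15
tool_pos: [0.6145, 0.0364, 0.0465]
tool_rot: [-0.503, -0.494, -0.492, 0.511]
contact_force: [-10.3, -43.2, 7.5]
gripper_width: 0.001
```

```bash
python3 gf.py 0.046 62,-36,0; python3 gm.py
```

```text
t 42.15 pos [0.6145 0.0364 0.0465] F [-10.3 -43.2   7.5] yaw -0.011
62,-36,0 [  0.   0. -15.] turn -0.01
gate pts 171 phi 0.021 577.74695 87.454254 x 0.5601631852447367 0.6142516554914315
handle 56 [0.6125 0.0496 0.0827] [[0.602, 0.036, 0.079], [0.627, 0.068, 0.087]]
```

It's seated: φ≈0.02, with the push force rising against the stop. Backing off and rising clear.

play_rows --pt "0 0 15 0 1" --pt "0 0 40 0 1" --pt "0 0 70 0 1" --pt "-30 0 90 0 1" --pt "-80 -20 120 0 1" --pt "-130 -40 160 0 1" --pt "-170 -40 200 0 1" --pt "-170 -40 200 0 1"

```text
time: 43.2
tool_pos: [0.5763, -0.1515, 0.2214]
tool_rot: [0.5, 0.505, 0.493, -0.502]
contact_force: [0.7, 1.1, 0.2]
gripper_width: 0.006
```

```bash
python3 gm.py; python3 - <<'E'
from up import *
for n in("top","side"):
    up(n,np.array([.601,.311])); up(n,np.array([.6,.147])); save(grab(n),n+"9.png")
a=cv2.imread("pics/top9.png")[90:240,80:280]; b=cv2.imread("pics/side9.png")[130:330,120:320]
cv2.imwrite("pics/c9.png",np.hstack([cv2.resize(a,(400,300)),cv2.resize(b,(300,300))]))
E
python3 go.py 0.6 0 .2 0
```

```text
gate pts 172 phi 0.038 577.4054 87.24647 x 0.5600620492801393 0.614145125712583
handle 29 [0.6138 0.0553 0.0824] [[0.611, 0.048, 0.08], [0.622, 0.071, 0.085]]
top cap 333 centre [0.6008 0.3122] lean deg [0. 0.]
top body 583 centre [0.6007 0.312 ] lean deg [0.3 0.3]
  top z 0.1913 disc mid [0.6007 0.311 ] size [0.047 0.045]
top cap 244 centre [0.5984 0.147 ] lean deg [0. 0.]
top body 324 centre [0.5987 0.1471] lean deg [0.2 0.2]
  top z 0.1914 disc mid [0.5985 0.1475] size [0.047 0.046]
side cap 418 centre [0.6021 0.311 ] lean deg [ 0. -0.]
side body 753 centre [0.6023 0.3116] lean deg [-0.1 -1. ]
  top z 0.1915 disc mid [0.6013 0.3114] size [0.045 0.047]
side cap 349 centre [0.6002 0.1472] lean deg [ 0. -0.]
side body 702 centre [0.6007 0.1459] lean deg [-0.  -0.2]
  top z 0.1908 disc mid [0.5992 0.1488] size [0.047 0.047]
t 43.55 pos [ 0.5733 -0.1475  0.2136] yaw -0.55 grip 0.004 F [-0.6 -0.5  0.4] 
shift [  13.7   25.4 -147.7] turn -0.01 j6 -0.37
```

View pics/c9.png

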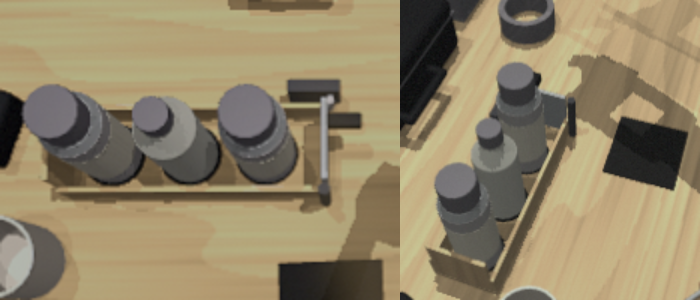

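```bash
python3 - <<'E'
from h import *
for n in("top","side"):
    L=[]
    for _ in range(4): L.append(cloud(grab(n)).reshape(-1,3))
    P=np.vstack(L)
    q=P[(P[:,2]>.084)&(P[:,2]<.095)&(P[:,0]>.562)&(P[:,0]<.642)&(P[:,1]<.105)&(P[:,1]>.070)]
    vx,vy,x0,y0=cv2.fitLine((q[:,:2]*1000).astype(np.float32),cv2.DIST_HUBER,0,.01,.01).ravel(); print(n,len(q),"phi",-np.arctan(vy/vx).round(3),x0.round(1),y0.round(1))
    for a in np.arange(.565,.64,.015):
        k=q[abs(q[:,0]-a-.007)<.0075]
        if len(k): print("  x %.3f y med %.4f min %.4f max %.4f n%d"%(a+.007,np.median(k[:,1]),k[:,1].min(),k[:,1].max(),len(k)))
E
```

```text
top 503 phi 0.021 600.2 83.5
  x 0.572 y med 0.0839 min 0.0819 max 0.0860 n95
  x 0.587 y med 0.0838 min 0.0818 max 0.0858 n85
  x 0.602 y med 0.0837 min 0.0816 max 0.0857 n95
  x 0.617 y med 0.0816 min 0.0700 max 0.0856 n137
  x 0.632 y med 0.0834 min 0.0814 max 0.0854 n79
side 208 phi 0.026 580.0 86.0
  x 0.572 y med 0.0863 min 0.0807 max 0.0894 n89
  x 0.587 y med 0.0860 min 0.0806 max 0.0893 n79
  x 0.602 y med 0.0850 min 0.0802 max 0.0883 n26
```

Slice by slice, the gate's top edge runs at 0.008 rad to world x, against about 0.011 for the lane itself, so it's fully shut. Handing in.

```bash
python3 -c "
from plant import manip
print(manip.job_done()); print(manip.state()['time'])"
```

```text
the job is handed in; nothing more can be done
None
the job is handed in; nothing more can be done
```

The job is done and handed in at about 44 s of the 69 s allowed.

**What I did**
- **Standing the can up:** I gripped it by its cap, carried it to the mat and swung it upright about its base edge with a light grip. I then let go of it there. It stood fully on the mat with its top at 0.189 m.
- **Placing it:** I took it again from above, with the jaws across the lane, and set it on the disc.
- **Gate:** I pushed it shut by its handle past the catch, then moved the arm clear.

**Last checks**
- **Can:** in each camera its centre is within about 1–2 mm of the disc, with the top at 0.191 m (0.192 expected). Lean is about 0.3° by the top camera and 1° by the side camera.
- **Neighbours:** can2 measured unmoved (within about 1 mm). I checked the bottle only by eye, and it is standing in its place.
- **Gate:** the top camera, taken slice by slice, shows it parallel to the lane, so fully shut. The raw line fits read 0.02–0.04 rad because of handle points and noise. That is still below the catch's 0.06.

**What went wrong on the way**
- The grip slipped off the cap four times early on, letting the lying can drop a few centimetres onto the bench or mat.
- My first push at the gate missed the handle and the second caught its corner.
- The final push peaked at about 43 N against the stop. That was with the fingertips; I did not feel any contact on the gripper body or arm.

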